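Brick up a spare cable opening with firestop blocks and put the bench back in service

ROBOT

A 6-joint arm with a two-finger parallel gripper is mounted at the origin on the work surface. World frame = base frame: x ahead of the robot, y to its left, z up, the work surface at z = 0. Lengths are in m, angles in degrees, forces in N, time in s.
With the tool pointing down it reaches from about 0.25 to 0.725 m from the base axis. Payload 9.7 kg.
Tool frame: the origin (TCP) lies on the centre line of the jaws, within the pads' length; the fingertips stand 14 mm ahead of it and the grasp point (between the pads) lies 5 mm behind it; z points along the fingers, y is the line along which they close (so a half turn about z gives the same grasp; the last joint's range is limited). The gripper opens to 85 mm and grips with 20 to 120 N. Pads are 22 mm wide; open, the fingers measure 114 mm over their backs; the gripper's body (76 mm by 85 mm) begins 54 mm behind the grasp point. The pads swing forward as they close: fully open they stand 13 mm farther back than shut.
Start: joints at [-75.287, 4.979, 10.078, 95.1, 0, 90], TCP at [0.14, -0.532, 0.245] pointing down, gripper open.
Joint ranges: [-179.16, 179.16], [-48.56, 103.87], [-65.8, 70.77], [-126.05, 130.52], [-82.76, 87.17], [-180, 180]. Speed limits (degrees/s): [127.2, 127.2, 147.25, 180, 180, 180].

INTERFACE

Orientations are given as [roll, pitch, yaw] about the fixed x, y, z axes, in that order (R = Rz(yaw) Ry(pitch) Rx(roll)).
In Python, from workcell import bot, camera, get_calibration, ticket gives the robot as it stands. The module is installed in compiled form; this text tells all that it offers.
- The arm moves only by the tool send_rows, never from a script. Its arguments are lists of equal length, an entry for each row: "linear": the shift along the tool's x, y, z in m, a list of three; "twist": the turn, a rotation vector about the tool's x, y, z in units of 10 degrees (1.0 is 10 degrees), a list of three; "gripper": the opening in per cent of the stroke, from 0 (shut) to 100 (fully open). In form: {"linear": [[x, y, z], ...], "twist": [[wx, wy, wz], ...], "gripper": [gripper, ...]}. A call has 1 to 8 rows; each row shifts and turns the commanded pose from where the row before left it, along the tool's axes as they then stand; what a row does not reach is not made up. A row lasts 1/8 s, in which the tool goes at most 62.5 mm and 10.7 degrees, less where a joint would pass 70% of its speed; a pose out of reach is approached as far as the arm can. A call with a gripper value outside its range is refused whole. The fingers move at their own pace and stop on an object; "grip_force" is the grip in N (left out, the last holds). Time passes only in rows, so rows that do not move let the fingers close. It gives the time, the measured TCP pose, the force, the opening and the grip force at its end, in the units of the state.
- bot.get_obs(): the state, without advancing time (a new reading comes with each control period).
- camera(name): name is "side" or "top" or "wrist"; returns the picture (480x640x3 uint8, red, green, blue); there is no depth.
- get_calibration(name): a dict with "fx", "fy", "cx", "cy" (pixels), "origin" and "orientation" of the camera in the world; the wrist camera has in their place "hand_eye" (4x4, takes a point from camera to tool coordinates, whose origin is the TCP and whose axes are the flange's). Camera axes: x right, y down, z forward; pixel columns grow to the right and rows downward; lengths in m; the calibration is good to about 2 mm. The wrist camera is an equidistant fisheye: a pixel r from the principal point sees the ray r / f radians off the axis. A picture is of the moment at which its call begins: read the wrist's pose just before it. get_calibration takes no time and is no camera call.
- ticket.job_done(): hands the job in; it is judged then, once.
The state is a dict: "time": time; "q": joint angles; "qd": joint speeds; "joint_efforts": joint torques, N m; "ee_pos": TCP position; "tcp_rot": TCP orientation; "wrist_force": force on the tool from outside, world axes, zero at the start; "torque": the same for the moment, N m; "opening": finger opening in m; "grasp_force": force on a finger pad.
Only numpy, scipy, OpenCV 4.12 (cv2) and the standard library are available. Lean on these libraries where they do the work, as an engineer would, in place of code of your own. Each camera call takes 0.05 s, during which the arm holds its last target. There are 200 camera calls.

TASK

Close off the spare cable opening in the cut-away wall with the brick-red firestop blocks: two full courses in running bond, each two full blocks and one half block wide, with the half block at the right-hand end (seen from the robot) in the bottom course and at the left-hand end in the second, every block square and not standing proud of the wall's faces; blocks already laid count and leftover ones stay on the bench. Press the covers of both amplifier housings down until they snap shut, and only when wall and covers are finished flip the isolator's red handle over to ON (the green spot). Do not disturb the meter, the wrench or the carton.

Things in the scene. Friction and masses are not known exactly. Their poses are not given: they have to be found in the camera images.
- entry: cut-away wall fixed to the bench. Origin on the bench under its middle; y along the wall (to the robot's left), x through it (away from the robot). A plywood board 400 (y) x 130 (x) x 18 mm carries two white wall stubs 75 mm thick (x), 50 wide (y), 75 high. The opening between them runs from y = -134 to +134 mm; the bottom course stands on the board, 18 mm above the bench
- course1 (a point): fixed point of the wall: middle of the bottom course, 43 mm above the bench, axes as the wall's. Block centres along y, from the left: full +79.5, full -25, half -104.5 mm; all at x = 0, long sides along y, about 4.5 mm of play at each joint
- course2 (a point): fixed point of the wall: middle of the second course, 93 mm above the bench, axes as the wall's. Block centres along y, from the left: half +104.5, full +25, full -79.5 mm, at x = 0. (A green duct, 32 mm across, 52 mm above the bench, runs along x through each stub at y = +159 and -159 mm and sticks out 25 mm towards the robot and 120 mm behind)
- full1_c (a point): centre of a loose full firestop block, brick red, 100 mm (its x axis) x 50 x 50 mm, about 0.14 kg, lying on the bench at the start
- full2_c (a point): centre of a loose full firestop block, brick red, 100 mm (its x axis) x 50 x 50 mm, about 0.14 kg, lying on the bench at the start
- full3_c (a point): centre of a loose full firestop block, brick red, 100 mm (its x axis) x 50 x 50 mm, about 0.14 kg, lying on the bench at the start
- full4_c (a point): centre of a loose full firestop block, brick red, 100 mm (its x axis) x 50 x 50 mm, about 0.14 kg, lying on the bench at the start
- half1_c (a point): centre of a loose half block, brick red, 50 x 50 x 50 mm, about 0.07 kg, on the bench at the start
- half2_c (a point): centre of a loose half block, brick red, 50 x 50 x 50 mm, about 0.07 kg, on the bench at the start
- laid1_c (a point): centre of a full block (100 mm along its x axis x 50 x 50 mm), loose, already standing at the +y end of the bottom course; absent in some starts
- laid2_c (a point): centre of a full block (100 mm along its x axis x 50 x 50 mm), loose, already standing in the middle of the bottom course; absent in some starts
- laid3_c (a point): centre of a half block (50 x 50 x 50 mm), loose, already standing at the -y end of the bottom course; absent in some starts
- housing1_mid (a point): fixed point of an amplifier housing (die-cast box fixed to the bench, 120 (x) x 90 (y) x 55 mm plus cover): where the middle of its cover's upper face comes when shut, 65 mm above the bench. Its x axis points to the hinge, which runs along y on the far rim, 60 mm from this point and 10 mm lower
- cover1 (a joint): angle in rad of that housing's hinged grey cover (120 x 90 x 10 mm): 0 shut, 1.0 wide open, free edge raised towards the robot; it starts at 0.65 to 0.9. Stiff hinge, stays where left near 0.75; pressing down meets up to about 8 N (at 60 mm from the hinge) until about 0.25, then it snaps shut and a catch holds it
- cover1_edge (a point): point on the upper face of that cover, in the middle of its width, 112 mm from the hinge and 8 mm in from the free edge; moves with the cover
- housing2_mid (a point): fixed point of an amplifier housing (die-cast box fixed to the bench, 120 (x) x 90 (y) x 55 mm plus cover): where the middle of its cover's upper face comes when shut, 65 mm above the bench. Its x axis points to the hinge, which runs along y on the far rim, 60 mm from this point and 10 mm lower
- cover2 (a joint): angle in rad of that housing's hinged grey cover (120 x 90 x 10 mm): 0 shut, 1.0 wide open, free edge raised towards the robot; it starts at 0.65 to 0.9. Stiff hinge, stays where left near 0.75; pressing down meets up to about 8 N (at 60 mm from the hinge) until about 0.25, then it snaps shut and a catch holds it
- cover2_edge (a point): point on the upper face of that cover, in the middle of its width, 112 mm from the hinge and 8 mm in from the free edge; moves with the cover
- isolator: grey isolator box fixed to the bench, 130 mm (x) x 85 mm (y) x 62 mm high with a black face plate on top, upper side 70 mm above the bench. Origin on the bench under its middle; the red toggle handle swings in its x-z plane about a pivot 62 mm above the origin. Red spot on the OFF side (-x, nearer the robot), green spot on the ON side (+x)
- toggle (a joint): angle in rad of the isolator's red toggle handle: 0 OFF (leaning 0.5 rad to -x of the isolator), 1.0 ON (leaning 0.5 rad to +x). It snaps to the nearer of the two ends once past the middle; about 4 N at its tip
- toggle_tip (a point): middle of the handle's tip; the handle is a bar 13 mm thick, 24 mm wide (along y), ending 50 mm from the pivot
- meter: yellow handheld signal meter, 160 x 78 x 30 mm, origin at the middle of its underside; not part of the job
- wrench: flat steel wrench lying on the bench near the robot; not part of the job
- carton: cardboard carton 110 (x) x 150 (y) x 90 mm, origin at the middle of its underside; not part of the job
Not all that is in view belongs to the job. What is shaped like the part that bears full1_c but black is not meant.

How it is judged (in metres and radians):
On the way, in this order (a step that is already met when the one before it is completed fails the run):
1. both courses laid in running bond and both covers snapped shut, with the isolator still off (((x of full1_c in the frame of entry between -0.014 and 0.014 m and y of full1_c in the frame of entry between 0.0645 and 0.0945 m and z of full1_c in the frame of entry between 0.037 and 0.049 m and angle between the x axis of full1_c and the y axis of entry, either way round below 0.15 rad) or (x of full2_c in the frame of entry between -0.014 and 0.014 m and y of full2_c in the frame of entry between 0.0645 and 0.0945 m and z of full2_c in the frame of entry between 0.037 and 0.049 m and angle between the x axis of full2_c and the y axis of entry, either way round below 0.15 rad) or (x of full3_c in the frame of entry between -0.014 and 0.014 m and y of full3_c in the frame of entry between 0.0645 and 0.0945 m and z of full3_c in the frame of entry between 0.037 and 0.049 m and angle between the x axis of full3_c and the y axis of entry, either way round below 0.15 rad) or (x of full4_c in the frame of entry between -0.014 and 0.014 m and y of full4_c in the frame of entry between 0.0645 and 0.0945 m and z of full4_c in the frame of entry between 0.037 and 0.049 m and angle between the x axis of full4_c and the y axis of entry, either way round below 0.15 rad) or (x of laid1_c in the frame of entry between -0.014 and 0.014 m and y of laid1_c in the frame of entry between 0.0645 and 0.0945 m and z of laid1_c in the frame of entry between 0.037 and 0.049 m and angle between the x axis of laid1_c and the y axis of entry, either way round below 0.15 rad) or (x of laid2_c in the frame of entry between -0.014 and 0.014 m and y of laid2_c in the frame of entry between 0.0645 and 0.0945 m and z of laid2_c in the frame of entry between 0.037 and 0.049 m and angle between the x axis of laid2_c and the y axis of entry, either way round below 0.15 rad)) and ((x of full1_c in the frame of entry between -0.014 and 0.014 m and y of full1_c in the frame of entry between -0.04 and -0.01 m and z of full1_c in the frame of entry between 0.037 and 0.049 m and angle between the x axis of full1_c and the y axis of entry, either way round below 0.15 rad) or (x of full2_c in the frame of entry between -0.014 and 0.014 m and y of full2_c in the frame of entry between -0.04 and -0.01 m and z of full2_c in the frame of entry between 0.037 and 0.049 m and angle between the x axis of full2_c and the y axis of entry, either way round below 0.15 rad) or (x of full3_c in the frame of entry between -0.014 and 0.014 m and y of full3_c in the frame of entry between -0.04 and -0.01 m and z of full3_c in the frame of entry between 0.037 and 0.049 m and angle between the x axis of full3_c and the y axis of entry, either way round below 0.15 rad) or (x of full4_c in the frame of entry between -0.014 and 0.014 m and y of full4_c in the frame of entry between -0.04 and -0.01 m and z of full4_c in the frame of entry between 0.037 and 0.049 m and angle between the x axis of full4_c and the y axis of entry, either way round below 0.15 rad) or (x of laid1_c in the frame of entry between -0.014 and 0.014 m and y of laid1_c in the frame of entry between -0.04 and -0.01 m and z of laid1_c in the frame of entry between 0.037 and 0.049 m and angle between the x axis of laid1_c and the y axis of entry, either way round below 0.15 rad) or (x of laid2_c in the frame of entry between -0.014 and 0.014 m and y of laid2_c in the frame of entry between -0.04 and -0.01 m and z of laid2_c in the frame of entry between 0.037 and 0.049 m and angle between the x axis of laid2_c and the y axis of entry, either way round below 0.15 rad)) and ((x of half1_c in the frame of entry between -0.014 and 0.014 m and y of half1_c in the frame of entry between -0.1195 and -0.0895 m and z of half1_c in the frame of entry between 0.037 and 0.049 m and (angle between the x axis of half1_c and the y axis of entry, either way round below 0.15 rad or angle between the y axis of half1_c and the y axis of entry, either way round below 0.15 rad or angle between the z axis of half1_c and the y axis of entry, either way round below 0.15 rad)) or (x of half2_c in the frame of entry between -0.014 and 0.014 m and y of half2_c in the frame of entry between -0.1195 and -0.0895 m and z of half2_c in the frame of entry between 0.037 and 0.049 m and (angle between the x axis of half2_c and the y axis of entry, either way round below 0.15 rad or angle between the y axis of half2_c and the y axis of entry, either way round below 0.15 rad or angle between the z axis of half2_c and the y axis of entry, either way round below 0.15 rad)) or (x of laid3_c in the frame of entry between -0.014 and 0.014 m and y of laid3_c in the frame of entry between -0.1195 and -0.0895 m and z of laid3_c in the frame of entry between 0.037 and 0.049 m and (angle between the x axis of laid3_c and the y axis of entry, either way round below 0.15 rad or angle between the y axis of laid3_c and the y axis of entry, either way round below 0.15 rad or angle between the z axis of laid3_c and the y axis of entry, either way round below 0.15 rad))) and ((x of half1_c in the frame of entry between -0.014 and 0.014 m and y of half1_c in the frame of entry between 0.0895 and 0.1195 m and z of half1_c in the frame of entry between 0.087 and 0.099 m and (angle between the x axis of half1_c and the y axis of entry, either way round below 0.15 rad or angle between the y axis of half1_c and the y axis of entry, either way round below 0.15 rad or angle between the z axis of half1_c and the y axis of entry, either way round below 0.15 rad)) or (x of half2_c in the frame of entry between -0.014 and 0.014 m and y of half2_c in the frame of entry between 0.0895 and 0.1195 m and z of half2_c in the frame of entry between 0.087 and 0.099 m and (angle between the x axis of half2_c and the y axis of entry, either way round below 0.15 rad or angle between the y axis of half2_c and the y axis of entry, either way round below 0.15 rad or angle between the z axis of half2_c and the y axis of entry, either way round below 0.15 rad)) or (x of laid3_c in the frame of entry between -0.014 and 0.014 m and y of laid3_c in the frame of entry between 0.0895 and 0.1195 m and z of laid3_c in the frame of entry between 0.087 and 0.099 m and (angle between the x axis of laid3_c and the y axis of entry, either way round below 0.15 rad or angle between the y axis of laid3_c and the y axis of entry, either way round below 0.15 rad or angle between the z axis of laid3_c and the y axis of entry, either way round below 0.15 rad))) and ((x of full1_c in the frame of entry between -0.014 and 0.014 m and y of full1_c in the frame of entry between 0.01 and 0.04 m and z of full1_c in the frame of entry between 0.087 and 0.099 m and angle between the x axis of full1_c and the y axis of entry, either way round below 0.15 rad) or (x of full2_c in the frame of entry between -0.014 and 0.014 m and y of full2_c in the frame of entry between 0.01 and 0.04 m and z of full2_c in the frame of entry between 0.087 and 0.099 m and angle between the x axis of full2_c and the y axis of entry, either way round below 0.15 rad) or (x of full3_c in the frame of entry between -0.014 and 0.014 m and y of full3_c in the frame of entry between 0.01 and 0.04 m and z of full3_c in the frame of entry between 0.087 and 0.099 m and angle between the x axis of full3_c and the y axis of entry, either way round below 0.15 rad) or (x of full4_c in the frame of entry between -0.014 and 0.014 m and y of full4_c in the frame of entry between 0.01 and 0.04 m and z of full4_c in the frame of entry between 0.087 and 0.099 m and angle between the x axis of full4_c and the y axis of entry, either way round below 0.15 rad) or (x of laid1_c in the frame of entry between -0.014 and 0.014 m and y of laid1_c in the frame of entry between 0.01 and 0.04 m and z of laid1_c in the frame of entry between 0.087 and 0.099 m and angle between the x axis of laid1_c and the y axis of entry, either way round below 0.15 rad) or (x of laid2_c in the frame of entry between -0.014 and 0.014 m and y of laid2_c in the frame of entry between 0.01 and 0.04 m and z of laid2_c in the frame of entry between 0.087 and 0.099 m and angle between the x axis of laid2_c and the y axis of entry, either way round below 0.15 rad)) and ((x of full1_c in the frame of entry between -0.014 and 0.014 m and y of full1_c in the frame of entry between -0.0945 and -0.0645 m and z of full1_c in the frame of entry between 0.087 and 0.099 m and angle between the x axis of full1_c and the y axis of entry, either way round below 0.15 rad) or (x of full2_c in the frame of entry between -0.014 and 0.014 m and y of full2_c in the frame of entry between -0.0945 and -0.0645 m and z of full2_c in the frame of entry between 0.087 and 0.099 m and angle between the x axis of full2_c and the y axis of entry, either way round below 0.15 rad) or (x of full3_c in the frame of entry between -0.014 and 0.014 m and y of full3_c in the frame of entry between -0.0945 and -0.0645 m and z of full3_c in the frame of entry between 0.087 and 0.099 m and angle between the x axis of full3_c and the y axis of entry, either way round below 0.15 rad) or (x of full4_c in the frame of entry between -0.014 and 0.014 m and y of full4_c in the frame of entry between -0.0945 and -0.0645 m and z of full4_c in the frame of entry between 0.087 and 0.099 m and angle between the x axis of full4_c and the y axis of entry, either way round below 0.15 rad) or (x of laid1_c in the frame of entry between -0.014 and 0.014 m and y of laid1_c in the frame of entry between -0.0945 and -0.0645 m and z of laid1_c in the frame of entry between 0.087 and 0.099 m and angle between the x axis of laid1_c and the y axis of entry, either way round below 0.15 rad) or (x of laid2_c in the frame of entry between -0.014 and 0.014 m and y of laid2_c in the frame of entry between -0.0945 and -0.0645 m and z of laid2_c in the frame of entry between 0.087 and 0.099 m and angle between the x axis of laid2_c and the y axis of entry, either way round below 0.15 rad)) and value of joint each of cover1, cover2 below 0.06 rad and value of joint toggle below 0.12 rad), for 0.2 s.
2. isolator switched on (value of joint toggle above 0.9 rad), for 0.2 s.
At the end, for the whole second after the job is handed in: All six places hold a block of the right length: centre within 14 mm of the wall's middle plane, 15 mm of its place along the wall, 6 mm in height, square within 0.15 rad; both covers below 0.06 rad; isolator handle above 0.9 rad (ON) (((x of full1_c in the frame of entry between -0.014 and 0.014 m and y of full1_c in the frame of entry between 0.0645 and 0.0945 m and z of full1_c in the frame of entry between 0.037 and 0.049 m and angle between the x axis of full1_c and the y axis of entry, either way round below 0.15 rad) or (x of full2_c in the frame of entry between -0.014 and 0.014 m and y of full2_c in the frame of entry between 0.0645 and 0.0945 m and z of full2_c in the frame of entry between 0.037 and 0.049 m and angle between the x axis of full2_c and the y axis of entry, either way round below 0.15 rad) or (x of full3_c in the frame of entry between -0.014 and 0.014 m and y of full3_c in the frame of entry between 0.0645 and 0.0945 m and z of full3_c in the frame of entry between 0.037 and 0.049 m and angle between the x axis of full3_c and the y axis of entry, either way round below 0.15 rad) or (x of full4_c in the frame of entry between -0.014 and 0.014 m and y of full4_c in the frame of entry between 0.0645 and 0.0945 m and z of full4_c in the frame of entry between 0.037 and 0.049 m and angle between the x axis of full4_c and the y axis of entry, either way round below 0.15 rad) or (x of laid1_c in the frame of entry between -0.014 and 0.014 m and y of laid1_c in the frame of entry between 0.0645 and 0.0945 m and z of laid1_c in the frame of entry between 0.037 and 0.049 m and angle between the x axis of laid1_c and the y axis of entry, either way round below 0.15 rad) or (x of laid2_c in the frame of entry between -0.014 and 0.014 m and y of laid2_c in the frame of entry between 0.0645 and 0.0945 m and z of laid2_c in the frame of entry between 0.037 and 0.049 m and angle between the x axis of laid2_c and the y axis of entry, either way round below 0.15 rad)) and ((x of full1_c in the frame of entry between -0.014 and 0.014 m and y of full1_c in the frame of entry between -0.04 and -0.01 m and z of full1_c in the frame of entry between 0.037 and 0.049 m and angle between the x axis of full1_c and the y axis of entry, either way round below 0.15 rad) or (x of full2_c in the frame of entry between -0.014 and 0.014 m and y of full2_c in the frame of entry between -0.04 and -0.01 m and z of full2_c in the frame of entry between 0.037 and 0.049 m and angle between the x axis of full2_c and the y axis of entry, either way round below 0.15 rad) or (x of full3_c in the frame of entry between -0.014 and 0.014 m and y of full3_c in the frame of entry between -0.04 and -0.01 m and z of full3_c in the frame of entry between 0.037 and 0.049 m and angle between the x axis of full3_c and the y axis of entry, either way round below 0.15 rad) or (x of full4_c in the frame of entry between -0.014 and 0.014 m and y of full4_c in the frame of entry between -0.04 and -0.01 m and z of full4_c in the frame of entry between 0.037 and 0.049 m and angle between the x axis of full4_c and the y axis of entry, either way round below 0.15 rad) or (x of laid1_c in the frame of entry between -0.014 and 0.014 m and y of laid1_c in the frame of entry between -0.04 and -0.01 m and z of laid1_c in the frame of entry between 0.037 and 0.049 m and angle between the x axis of laid1_c and the y axis of entry, either way round below 0.15 rad) or (x of laid2_c in the frame of entry between -0.014 and 0.014 m and y of laid2_c in the frame of entry between -0.04 and -0.01 m and z of laid2_c in the frame of entry between 0.037 and 0.049 m and angle between the x axis of laid2_c and the y axis of entry, either way round below 0.15 rad)) and ((x of half1_c in the frame of entry between -0.014 and 0.014 m and y of half1_c in the frame of entry between -0.1195 and -0.0895 m and z of half1_c in the frame of entry between 0.037 and 0.049 m and (angle between the x axis of half1_c and the y axis of entry, either way round below 0.15 rad or angle between the y axis of half1_c and the y axis of entry, either way round below 0.15 rad or angle between the z axis of half1_c and the y axis of entry, either way round below 0.15 rad)) or (x of half2_c in the frame of entry between -0.014 and 0.014 m and y of half2_c in the frame of entry between -0.1195 and -0.0895 m and z of half2_c in the frame of entry between 0.037 and 0.049 m and (angle between the x axis of half2_c and the y axis of entry, either way round below 0.15 rad or angle between the y axis of half2_c and the y axis of entry, either way round below 0.15 rad or angle between the z axis of half2_c and the y axis of entry, either way round below 0.15 rad)) or (x of laid3_c in the frame of entry between -0.014 and 0.014 m and y of laid3_c in the frame of entry between -0.1195 and -0.0895 m and z of laid3_c in the frame of entry between 0.037 and 0.049 m and (angle between the x axis of laid3_c and the y axis of entry, either way round below 0.15 rad or angle between the y axis of laid3_c and the y axis of entry, either way round below 0.15 rad or angle between the z axis of laid3_c and the y axis of entry, either way round below 0.15 rad))) and ((x of half1_c in the frame of entry between -0.014 and 0.014 m and y of half1_c in the frame of entry between 0.0895 and 0.1195 m and z of half1_c in the frame of entry between 0.087 and 0.099 m and (angle between the x axis of half1_c and the y axis of entry, either way round below 0.15 rad or angle between the y axis of half1_c and the y axis of entry, either way round below 0.15 rad or angle between the z axis of half1_c and the y axis of entry, either way round below 0.15 rad)) or (x of half2_c in the frame of entry between -0.014 and 0.014 m and y of half2_c in the frame of entry between 0.0895 and 0.1195 m and z of half2_c in the frame of entry between 0.087 and 0.099 m and (angle between the x axis of half2_c and the y axis of entry, either way round below 0.15 rad or angle between the y axis of half2_c and the y axis of entry, either way round below 0.15 rad or angle between the z axis of half2_c and the y axis of entry, either way round below 0.15 rad)) or (x of laid3_c in the frame of entry between -0.014 and 0.014 m and y of laid3_c in the frame of entry between 0.0895 and 0.1195 m and z of laid3_c in the frame of entry between 0.087 and 0.099 m and (angle between the x axis of laid3_c and the y axis of entry, either way round below 0.15 rad or angle between the y axis of laid3_c and the y axis of entry, either way round below 0.15 rad or angle between the z axis of laid3_c and the y axis of entry, either way round below 0.15 rad))) and ((x of full1_c in the frame of entry between -0.014 and 0.014 m and y of full1_c in the frame of entry between 0.01 and 0.04 m and z of full1_c in the frame of entry between 0.087 and 0.099 m and angle between the x axis of full1_c and the y axis of entry, either way round below 0.15 rad) or (x of full2_c in the frame of entry between -0.014 and 0.014 m and y of full2_c in the frame of entry between 0.01 and 0.04 m and z of full2_c in the frame of entry between 0.087 and 0.099 m and angle between the x axis of full2_c and the y axis of entry, either way round below 0.15 rad) or (x of full3_c in the frame of entry between -0.014 and 0.014 m and y of full3_c in the frame of entry between 0.01 and 0.04 m and z of full3_c in the frame of entry between 0.087 and 0.099 m and angle between the x axis of full3_c and the y axis of entry, either way round below 0.15 rad) or (x of full4_c in the frame of entry between -0.014 and 0.014 m and y of full4_c in the frame of entry between 0.01 and 0.04 m and z of full4_c in the frame of entry between 0.087 and 0.099 m and angle between the x axis of full4_c and the y axis of entry, either way round below 0.15 rad) or (x of laid1_c in the frame of entry between -0.014 and 0.014 m and y of laid1_c in the frame of entry between 0.01 and 0.04 m and z of laid1_c in the frame of entry between 0.087 and 0.099 m and angle between the x axis of laid1_c and the y axis of entry, either way round below 0.15 rad) or (x of laid2_c in the frame of entry between -0.014 and 0.014 m and y of laid2_c in the frame of entry between 0.01 and 0.04 m and z of laid2_c in the frame of entry between 0.087 and 0.099 m and angle between the x axis of laid2_c and the y axis of entry, either way round below 0.15 rad)) and ((x of full1_c in the frame of entry between -0.014 and 0.014 m and y of full1_c in the frame of entry between -0.0945 and -0.0645 m and z of full1_c in the frame of entry between 0.087 and 0.099 m and angle between the x axis of full1_c and the y axis of entry, either way round below 0.15 rad) or (x of full2_c in the frame of entry between -0.014 and 0.014 m and y of full2_c in the frame of entry between -0.0945 and -0.0645 m and z of full2_c in the frame of entry between 0.087 and 0.099 m and angle between the x axis of full2_c and the y axis of entry, either way round below 0.15 rad) or (x of full3_c in the frame of entry between -0.014 and 0.014 m and y of full3_c in the frame of entry between -0.0945 and -0.0645 m and z of full3_c in the frame of entry between 0.087 and 0.099 m and angle between the x axis of full3_c and the y axis of entry, either way round below 0.15 rad) or (x of full4_c in the frame of entry between -0.014 and 0.014 m and y of full4_c in the frame of entry between -0.0945 and -0.0645 m and z of full4_c in the frame of entry between 0.087 and 0.099 m and angle between the x axis of full4_c and the y axis of entry, either way round below 0.15 rad) or (x of laid1_c in the frame of entry between -0.014 and 0.014 m and y of laid1_c in the frame of entry between -0.0945 and -0.0645 m and z of laid1_c in the frame of entry between 0.087 and 0.099 m and angle between the x axis of laid1_c and the y axis of entry, either way round below 0.15 rad) or (x of laid2_c in the frame of entry between -0.014 and 0.014 m and y of laid2_c in the frame of entry between -0.0945 and -0.0645 m and z of laid2_c in the frame of entry between 0.087 and 0.099 m and angle between the x axis of laid2_c and the y axis of entry, either way round below 0.15 rad)) and value of joint each of cover1, cover2 below 0.06 rad and value of joint toggle above 0.9 rad); the robot touches nothing.
It fails at once if the meter is moved by more than 4 cm (distance of meter from where it was at the start of the episode above 0.04 m).
It fails at once if the wrench is moved by more than 4 cm (distance of wrench from where it was at the start of the episode above 0.04 m).
It fails at once if the carton is moved by more than 4 cm (distance of carton from where it was at the start of the episode above 0.04 m).
Of laid1, laid2, laid3 only 1 to 2 are there at a start; the rules pass over those that are not, and their reading is None.
At some moment in a run one of full1, full2, full3, full4, half1, half2 may be knocked a few centimetres aside while the robot is not near it.
Once in a run the grip may slacken for a moment while it holds something.
It also fails if it takes over 210 s, if anything falls off the work surface, if the arm or the gripper's body presses on something with over 40 N, if the wrist force passes 120 N, or if a joint passes its speed limit or range.

## Working session

There is one attempt and no reset: what is moved stays moved. The work goes in short steps, Python scripts to look and compute and a tool call to move; the robot and the scene stay as the last step left them, time stands still between calls to the robot, and variables do not carry over. Pictures are saved under pics/ and viewed, at most 14 in all, crops included, and the job is handed in when it is done.

Besides the shell and the picture viewer there is one more tool, called after "Call:" as a command line: name --argument value ..., lists and objects as JSON in quotes. send_rows: Moves the arm, as the interface text tells. Its arguments: {"type":"object","properties":{"linear":{"type":"array"},"twist":{"type":"array"},"gripper":{"type":"array"},"grip_force":{"type":"number"}},"required":["linear","twist","gripper"]}

```bash
mkdir -p pics; ls; python3 - <<'E'
from workcell import bot,camera,get_calibration
import cv2,numpy as np
for n in("side","top","wrist"):
    print(n,get_calibration(n))
    cv2.imwrite(f"pics/{n}0.png",cv2.cvtColor(camera(n),cv2.COLOR_RGB2BGR))
print(bot.get_obs())
E
```

```text
pics
side {'fx': 457.110872968515, 'fy': 457.110872968515, 'cx': 318.44146066243934, 'cy': 241.13632214276592, 'origin': array([0.3825514 , 0.7630947 , 0.86474366]), 'orientation': array([-138.13945577,   -1.08904813, -168.17552109])}
top {'fx': 586.2154795666609, 'fy': 586.2154795666609, 'cx': 321.60594120175404, 'cy': 247.03785389788078, 'origin': array([0.38309149, 0.10121161, 1.39280971]), 'orientation': array([-175.08377387,   -0.43892105,  -90.4062168 ])}
wrist {'fx': 371.64829954431775, 'fy': 371.64829954431775, 'cx': 319.3846030091121, 'cy': 236.20587385822648, 'hand_eye': array([[-8.17817456e-04, -9.47352943e-01, -3.20190151e-01,
         8.20667565e-02],
       [ 9.99999637e-01, -6.98496622e-04, -4.87505093e-04,
        -7.66510462e-04],
       [ 2.38187645e-04, -3.20190434e-01,  9.47353170e-01,
        -1.28028405e-01],
       [ 0.00000000e+00,  0.00000000e+00,  0.00000000e+00,
         1.00000000e+00]])}
{'time': 0.15, 'q': array([-7.52861882e+01,  5.00340845e+00,  1.00457403e+01,  9.51006916e+01,
        2.43191648e-04,  8.99991304e+01]), 'qd': array([ 0.0130792 , -0.17982732,  0.1627025 , -0.05159769, -0.05967077,
       -0.03213176]), 'joint_efforts': array([ 2.88766125e-03, -5.20759356e+01,  4.65044546e+01,  1.38531695e-02,
        1.56451401e-04, -1.08279329e-05]), 'ee_pos': array([ 0.13965441, -0.53180409,  0.24475796]), 'tcp_rot': array([-1.79941640e+02, -2.44077245e-04,  1.47146812e+01]), 'wrist_force': array([ 0.13381483, -0.59204223, -0.71798099]), 'torque': array([0.01162323, 0.03825193, 0.00416739]), 'grasp_force': 0.0, 'opening': 0.08539819146019241}
```

View pics/top0.png

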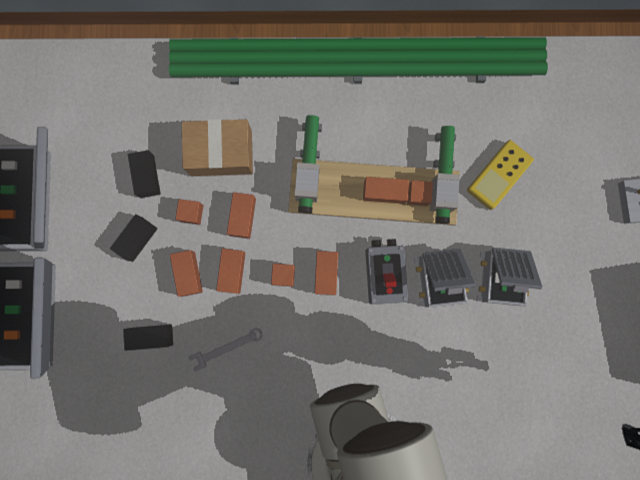

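View pics/side0.png

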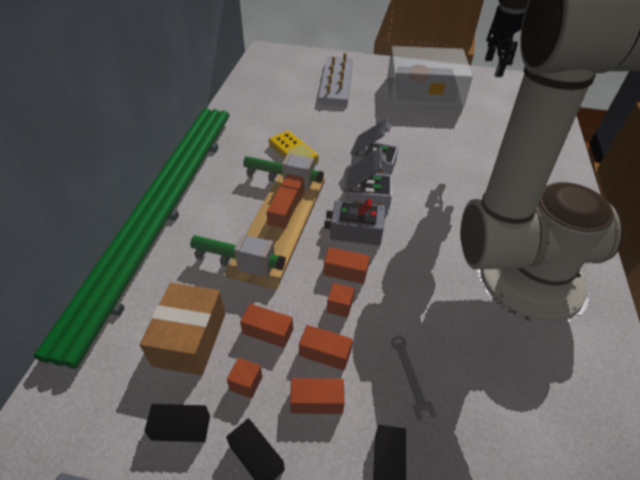

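The top view shows loose brick-red full blocks at (241,215), (186,272), (231,270) and (326,272), and loose halves at (189,210) and (283,274). The black blocks on the left are decoys. A full and a half are already laid, at (387,189) and (421,190). The isolator is at (387,272), and the housings are at (445,275) and (512,275).

```bash
cat > h.py <<'E'
from workcell import bot,camera,get_calibration
import cv2,numpy as np
from scipy.spatial.transform import Rotation as R
def rot(rpy): return R.from_euler('xyz',rpy,degrees=True).as_matrix()
def snap(n):
    o=bot.get_obs(); im=camera(n); return im,o
def rays(n,uv,o=None):
    c=get_calibration(n); uv=np.atleast_2d(np.float64(uv))
    d=np.c_[(uv[:,0]-c['cx'])/c['fx'],(uv[:,1]-c['cy'])/c['fy'],np.ones(len(uv))]
    if n!='wrist': return np.array(c['origin']),d@rot(c['orientation']).T
    r=np.linalg.norm(d[:,:2],axis=1)+1e-12
    d=np.c_[d[:,:2]/r[:,None]*np.sin(r)[:,None],np.cos(r)]
    T=np.eye(4);T[:3,:3]=rot(o['tcp_rot']);T[:3,3]=o['ee_pos'];T=T@c['hand_eye']
    return T[:3,3],d@T[:3,:3].T
def plane(n,uv,z,o=None):
    p,d=rays(n,uv,o); return p+d*((z-p[2])/d[:,2])[:,None]
def proj(n,P,o=None):
    c=get_calibration(n);P=np.atleast_2d(P)
    if n=='wrist':
        T=np.eye(4);T[:3,:3]=rot(o['tcp_rot']);T[:3,3]=o['ee_pos'];T=T@c['hand_eye'];q=(P-T[:3,3])@T[:3,:3]
        s=np.linalg.norm(q[:,:2],axis=1);k=np.arctan2(s,q[:,2])/(s+1e-12)
    else: q=(P-c['origin'])@rot(c['orientation']);k=1/q[:,2]
    return np.c_[c['cx']+c['fx']*q[:,0]*k,c['cy']+c['fy']*q[:,1]*k]
def redblobs(im,amin=150):
    h=cv2.cvtColor(im,cv2.COLOR_RGB2HSV)
    m=(((h[...,0]<13)|(h[...,0]>172))&(h[...,1]>120)&(h[...,2]>60)).astype(np.uint8)
    m=cv2.morphologyEx(m,cv2.MORPH_OPEN,np.ones((3,3)))
    cs,_=cv2.findContours(m,cv2.RETR_EXTERNAL,cv2.CHAIN_APPROX_NONE)
    return [c for c in cs if cv2.contourArea(c)>amin]
def save(n,im): cv2.imwrite(f"pics/{n}.png",cv2.cvtColor(im,cv2.COLOR_RGB2BGR))
def blocks(n,im,o=None,z=.025,amin=150):
    # silhouette of a box is centrally symmetric about its centre
    out=[]
    for c in redblobs(im,amin):
        w=plane(n,c[:,0],z,o)[:,:2].astype(np.float32)
        M=cv2.moments(w.reshape(-1,1,2)); ctr=(M['m10']/M['m00'],M['m01']/M['m00'])
        _,s,a=cv2.minAreaRect(w)
        if s[0]<s[1]: a+=90
        out.append((np.mean(c[:,0],0).round(),np.round(ctr,4),np.round(s,3),round((a+90)%180-90,1)))
    return out
E
python3 - <<'E'
from h import *
im=cv2.cvtColor(cv2.imread('pics/top0.png'),cv2.COLOR_BGR2RGB)
for b in blocks('top',im): print(*b)
for b in blocks('top',im,z=.043): 
    if 330<b[0][0]<440: print('laid',*b)
v=dict(boardLL=(289,211),boardLR=(456,224),boardUL=(292,158))
for k in v: print(k,plane('top',v[k],.018)[0])
big=cv2.resize(im[110:315,270:550],None,fx=2.85,fy=2.85,interpolation=cv2.INTER_CUBIC); save('topc',big)
E
```

```text
[282. 275.] [0.437  0.1814] [0.049 0.049] 89.6
[326. 273.] [0.441  0.0801] [0.048 0.098] -3.1
[186. 273.] [0.4422 0.407 ] [0.1   0.057] 11.1
[230. 271.] [0.4469 0.3028] [0.054 0.097] -7.1
[189. 211.] [0.5872 0.4012] [0.058 0.049] 81.2
[241. 215.] [0.5781 0.2787] [0.053 0.1  ] -7.7
[417. 191.] [ 0.6321 -0.1374] [0.031 0.05 ] -1.2
[387. 189.] [ 0.6382 -0.065 ] [0.103 0.052] 86.2
laid [417. 191.] [ 0.6289 -0.1343] [0.03 0.05] -1.2
laid [387. 189.] [ 0.6349 -0.0628] [0.102 0.051] 86.2
boardLL [0.58732684 0.16636331 0.018     ]
boardLR [ 0.55393767 -0.22854283  0.018     ]
boardUL [0.71478706 0.1589173  0.018     ]
```

View pics/topc.png

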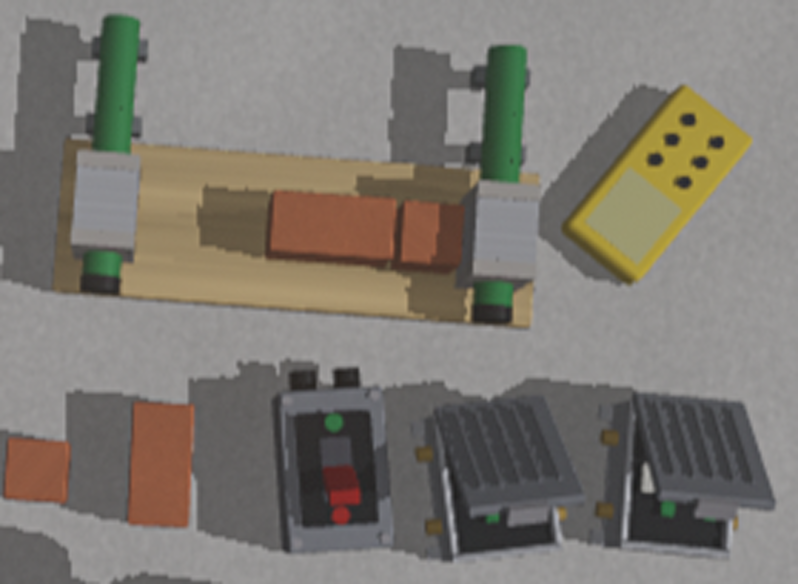

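```bash
cat >> h.py <<'E'
def plan(wps,start=None):
    """wps: (x,y,z,yaw,rows,grip%) -> rows of send_rows"""
    if start is None:
        o=bot.get_obs(); start=(*o['ee_pos'],o['tcp_rot'][2])
    p=np.array(start[:3]);y=start[3];L=[];T=[];G=[]
    for w in wps:
        p1=np.array(w[:3]);dy=w[3]-y;n=w[4]
        for i in range(n):
            d=(p1-p)/n; a=np.radians(y+dy*i/n)
            l=[d[0]*np.cos(a)+d[1]*np.sin(a),d[0]*np.sin(a)-d[1]*np.cos(a),-d[2]]
            L.append([round(float(v),4)+0. for v in l]);T.append([0,0,round(-dy/n/10,3)+0.]);G.append(w[5])
        p=p1;y=w[3]
    for k in range(0,len(L),8):
        print('{"linear":',L[k:k+8],', "twist":',T[k:k+8],', "gripper":',G[k:k+8],'}')
E
python3 -c "
from h import *
plan([(.52,.03,.30,90,16,100)])"
```

```text
{"linear": [[0.0319, -0.0279, -0.0035], [0.0341, -0.0252, -0.0035], [0.036, -0.0223, -0.0035], [0.0378, -0.0193, -0.0035], [0.0392, -0.0161, -0.0035], [0.0404, -0.0129, -0.0035], [0.0413, -0.0095, -0.0035], [0.042, -0.0061, -0.0035]] , "twist": [[0, 0, np.float64(-0.471)], [0, 0, np.float64(-0.471)], [0, 0, np.float64(-0.471)], [0, 0, np.float64(-0.471)], [0, 0, np.float64(-0.471)], [0, 0, np.float64(-0.471)], [0, 0, np.float64(-0.471)], [0, 0, np.float64(-0.471)]] , "gripper": [100, 100, 100, 100, 100, 100, 100, 100] }
{"linear": [[0.0423, -0.0026, -0.0035], [0.0424, 0.0009, -0.0035], [0.0422, 0.0043, -0.0035], [0.0417, 0.0078, -0.0035], [0.0409, 0.0112, -0.0035], [0.0399, 0.0145, -0.0035], [0.0385, 0.0177, -0.0035], [0.0369, 0.0208, -0.0035]] , "twist": [[0, 0, np.float64(-0.471)], [0, 0, np.float64(-0.471)], [0, 0, np.float64(-0.471)], [0, 0, np.float64(-0.471)], [0, 0, np.float64(-0.471)], [0, 0, np.float64(-0.471)], [0, 0, np.float64(-0.471)], [0, 0, np.float64(-0.471)]] , "gripper": [100, 100, 100, 100, 100, 100, 100, 100] }
```

Call:
send_rows --linear '[[0.032,-0.028,-0.0035],[0.034,-0.025,-0.0035],[0.036,-0.022,-0.0035],[0.038,-0.019,-0.0035],[0.039,-0.016,-0.0035],[0.04,-0.013,-0.0035],[0.041,-0.0095,-0.0035],[0.042,-0.006,-0.0035]]' --twist '[[0,0,-0.471],[0,0,-0.471],[0,0,-0.471],[0,0,-0.471],[0,0,-0.471],[0,0,-0.471],[0,0,-0.471],[0,0,-0.471]]' --gripper '[100,100,100,100,100,100,100,100]'

```text
time: 1.15
ee_pos: [0.3301, -0.251, 0.2733]
tcp_rot: [-180.0, -0.0, 52.5]
wrist_force: [1.4, -0.5, 0.5]
opening: 0.0856
grasp_force: 0.0
```

Call:
send_rows --linear '[[0.042,-0.0026,-0.0035],[0.042,0.001,-0.0035],[0.042,0.0043,-0.0035],[0.042,0.008,-0.0035],[0.041,0.011,-0.0035],[0.04,0.0145,-0.0035],[0.0385,0.018,-0.0035],[0.037,0.021,-0.0035]]' --twist '[[0,0,-0.471],[0,0,-0.471],[0,0,-0.471],[0,0,-0.471],[0,0,-0.471],[0,0,-0.471],[0,0,-0.471],[0,0,-0.471]]' --gripper '[100,100,100,100,100,100,100,100]'

```text
time: 2.15
ee_pos: [0.5205, 0.0298, 0.3012]
tcp_rot: [-180.0, 0.0, 90.2]
wrist_force: [0.4, 0.0, -0.2]
opening: 0.0855
grasp_force: 0.0
```

Call:
send_rows --linear '[[0,0,0],[0,0,0],[0,0,0]]' --twist '[[0,0,0],[0,0,0],[0,0,0]]' --gripper '[100,100,100]'

```text
time: 2.52
ee_pos: [0.5195, 0.0277, 0.3014]
tcp_rot: [180.0, 0.0, 90.0]
wrist_force: [0.1, 0.4, 0.4]
opening: 0.0853
grasp_force: 0.0
```

```bash
sed -i 's/round(-dy\/n\/10,3)+0./float(round(-dy\/n\/10,3))+0./' h.py; python3 - <<'E'
from h import *
im,o=snap('wrist'); save('w1',im)
import pickle; pickle.dump((im,o),open('w1.pkl','wb'))
print(o['ee_pos'],o['tcp_rot'],o['q'])
for b in blocks('wrist',im,o): print(*b)
E
```

```text
[0.51945241 0.02772656 0.30144633] [1.79993673e+02 4.71212670e-03 8.99931666e+01] [ 3.05797689e+00  2.52088865e+00  1.38204127e+01  1.01293458e+02
 -5.04367241e-03  9.30648097e+01]
[224. 283.] [ 0.4011 -0.089 ] [0.054 0.042] 12.9
[413. 286.] [ 0.6351 -0.0958] [0.185 0.068] 84.4
[246. 144.] [0.4375 0.0803] [0.052 0.105] -3.0
[241.  52.] [0.4337 0.1843] [0.056 0.056] -3.6
```

View pics/w1.png

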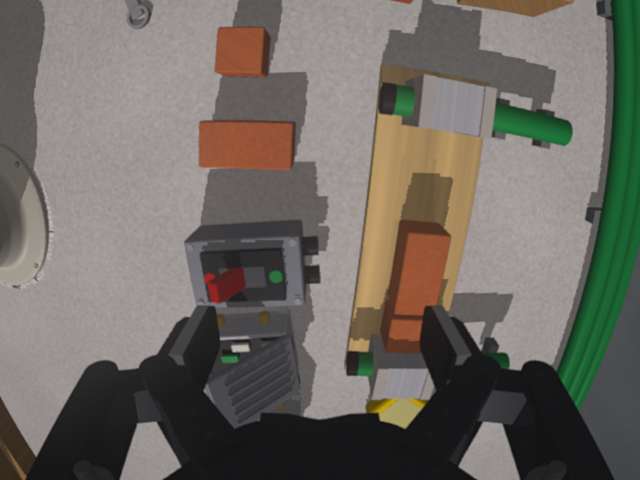

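The wrist view shows the full block at (246,144), the half at (241,52) and the laid pair at (420,285). The left stub top is at (457,105), and the isolator with its handle OFF is at (225,285). I'll enlarge the wall to read its corners.

```bash
python3 - <<'E'
from h import *
im=cv2.imread('pics/w1.png')
a=im[50:250,360:560]; 
cv2.imwrite('pics/w1c.png',cv2.resize(a,None,fx=3,fy=3,interpolation=cv2.INTER_CUBIC))
E
```

```text
(no output)
```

View pics/w1c.png

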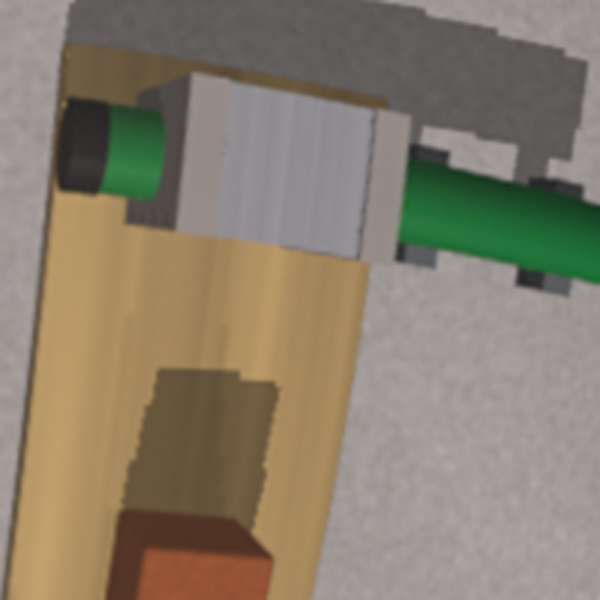

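```bash
python3 - <<'E'
from h import *
import pickle; im,o=pickle.load(open('w1.pkl','rb'))
f=lambda u,z:plane('wrist',[(u[0]/3+360,u[1]/3+50)],z,o)[0,:2]
px=[((190,73),.075),((176,233),.075),((410,113),.075),((397,264),.075),((66,44),.018)]
W=np.array([[-37.5,184],[-37.5,134],[37.5,184],[37.5,134],[-65,200]])/1e3
P=np.array([f(*p) for p in px])
Wc=W-W.mean(0);Pc=P-P.mean(0)
th=np.arctan2((Wc[:,0]*Pc[:,1]-Wc[:,1]*Pc[:,0]).sum(),(Wc*Pc).sum())
Rm=np.array([[np.cos(th),-np.sin(th)],[np.sin(th),np.cos(th)]])
t=P.mean(0)-Rm@W.mean(0)
print(P,'yaw',np.degrees(th),'t',t,'res',(P-(W@Rm.T+t))*1e3)
for p in [(142,548),(272,558)]: print('laid2',Rm.T@(f(p,.068)-t)*1e3)
E
```

```text
[[0.61806003 0.15382713]
 [0.61449669 0.10124472]
 [0.69702619 0.14835001]
 [0.69447298 0.09609696]
 [0.58712822 0.16872208]] yaw -2.406866229340891 t [ 0.64820373 -0.03395026] res [[-0.40393166  2.36487935]
 [-1.86749798 -0.26163395]
 [ 3.62839985  0.03742044]
 [ 3.17495825 -2.25973989]
 [-4.53192846  0.11907405]]
laid2 [-38.72978002  24.83379926]
laid2 [10.32434151 23.17844761]
```

```bash
python3 - <<'E'
from h import *
import pickle; im,o=pickle.load(open('w1.pkl','rb'))
f=lambda u,z:plane('wrist',[(u[0]/3+360,u[1]/3+50)],z,o)[0,:2]
px=[((190,73),.093),((176,233),.093),((410,113),.093),((397,264),.093),((66,44),.018)]
W=np.array([[-37.5,184],[-37.5,134],[37.5,184],[37.5,134],[-65,200]])/1e3
P=np.array([f(*p) for p in px]); P=np.vstack([P,[.5539,-.2285]]);W=np.vstack([W,[-.065,-.2]])
Wc=W-W.mean(0);Pc=P-P.mean(0)
th=np.arctan2((Wc[:,0]*Pc[:,1]-Wc[:,1]*Pc[:,0]).sum(),(Wc*Pc).sum())
Rm=np.array([[np.cos(th),-np.sin(th)],[np.sin(th),np.cos(th)]])
t=P.mean(0)-Rm@W.mean(0)
print('yaw',np.degrees(th),'t',t,'res',((P-(W@Rm.T+t))*1e3).round(1))
for p in [(142,548),(272,558)]: print('laid2',Rm.T@(f(p,.068)-t)*1e3)
for n,w in dict(b1=(0,79.5),c2h=(0,104.5),c2m=(0,25),c2r=(0,-79.5)).items(): print(n,(Rm@(np.array(w)/1e3)+t).round(4))
g=plane('top',[(1,1)],0)
# isolator corners / spots from topc crop (scale 2.85, off 270,110)
q=lambda u,z:plane('top',[(u[0]/2.85+270,u[1]/2.85+110)],z)[0].round(4)
print('iso spots',q((334,423),.07),q((341,516),.07))
gw=lambda u,z:plane('wrist',[u],z,o)[0].round(4)
print('iso wrist green',gw((277,277),.07))
print('h1 rim LL,LR',q((455,556),.055),q((563,546),.055),'h2',q((626,544),.055),q((729,552),.055))
E
```

```text
yaw -4.7092509919003716 t [ 0.63576108 -0.03460521] res [[-0.5 -0.2]
 [ 0.3 -0.3]
 [-0.3  0.8]
 [ 1.4  1. ]
 [-0.3 -1.3]
 [-0.7  0.1]]
laid2 [-27.34930053  24.93212157]
laid2 [21.73172185 25.24877615]
b1 [0.6423 0.0446]
c2h [0.6443 0.0695]
c2m [ 0.6378 -0.0097]
c2r [ 0.6292 -0.1138]
iso spots [ 0.47  -0.058  0.07 ] [ 0.3963 -0.0623  0.07  ]
iso wrist green [ 0.4734 -0.0566  0.07  ]
h1 rim LL,LR [ 0.364  -0.1547  0.055 ] [ 0.3713 -0.2412  0.055 ] h2 [ 0.3726 -0.2917  0.055 ] [ 0.3656 -0.374   0.055 ]
```

```bash
python3 -c "
from h import *
plan([(.439,.080,.13,177,11,100),(.439,.080,.03,177,4,100),(.439,.080,.027,177,1,100)])"
```

```text
{"linear": [[0.0048, -0.0073, 0.0156], [0.0057, -0.0066, 0.0156], [0.0066, -0.0057, 0.0156], [0.0073, -0.0048, 0.0156], [0.0079, -0.0037, 0.0156], [0.0083, -0.0026, 0.0156], [0.0086, -0.0014, 0.0156], [0.0087, -0.0002, 0.0156]] , "twist": [[0, 0, -0.791], [0, 0, -0.791], [0, 0, -0.791], [0, 0, -0.791], [0, 0, -0.791], [0, 0, -0.791], [0, 0, -0.791], [0, 0, -0.791]] , "gripper": [100, 100, 100, 100, 100, 100, 100, 100] }
{"linear": [[0.0087, 0.001, 0.0156], [0.0085, 0.0021, 0.0156], [0.0081, 0.0033, 0.0156], [0.0, 0.0, 0.025], [0.0, 0.0, 0.025], [0.0, 0.0, 0.025], [0.0, 0.0, 0.025], [0.0, 0.0, 0.003]] , "twist": [[0, 0, -0.791], [0, 0, -0.791], [0, 0, -0.791], [0, 0, 0.0], [0, 0, 0.0], [0, 0, 0.0], [0, 0, 0.0], [0, 0, 0.0]] , "gripper": [100, 100, 100, 100, 100, 100, 100, 100] }
```

Call:
send_rows --linear '[[0.005,-0.0073,0.0156],[0.0057,-0.0066,0.0156],[0.0066,-0.0057,0.0156],[0.0073,-0.0048,0.0156],[0.0079,-0.0037,0.0156],[0.0083,-0.0026,0.0156],[0.0086,-0.0014,0.0156],[0.0087,-0.0002,0.0156]]' --twist '[[0,0,-0.791],[0,0,-0.791],[0,0,-0.791],[0,0,-0.791],[0,0,-0.791],[0,0,-0.791],[0,0,-0.791],[0,0,-0.791]]' --gripper '[100,100,100,100,100,100,100,100]'

```text
time: 3.58
ee_pos: [0.461, 0.0662, 0.1762]
tcp_rot: [180.0, 0.0, 153.5]
wrist_force: [-0.6, -0.1, 0.8]
opening: 0.0852
grasp_force: 0.0
```

Call:
send_rows --linear '[[0.0087,0.001,0.0156],[0.0085,0.002,0.0156],[0.008,0.0033,0.0156],[0,0,0.025],[0,0,0.025],[0,0,0.025],[0,0,0.025],[0,0,0.003]]' --twist '[[0,0,-0.791],[0,0,-0.791],[0,0,-0.791],[0,0,0],[0,0,0],[0,0,0],[0,0,0],[0,0,0]]' --gripper '[100,100,100,100,100,100,100,100]'

```text
time: 4.58
ee_pos: [0.4383, 0.0802, 0.0255]
tcp_rot: [-180.0, -0.1, 177.0]
wrist_force: [-0.2, 1.0, 0.3]
opening: 0.0856
grasp_force: 0.0
```

Call:
send_rows --linear '[[0,0,0],[0,0,0],[0,0,0],[0,0,0],[0,0,0],[0,0,0]]' --twist '[[0,0,0],[0,0,0],[0,0,0],[0,0,0],[0,0,0],[0,0,0]]' --gripper '[0,0,0,0,0,0]' --grip_force 60

```text
time: 5.32
ee_pos: [0.4403, 0.081, 0.0281]
tcp_rot: [180.0, 0.1, 177.1]
wrist_force: [-0.9, -1.6, 6.4]
opening: 0.0493
grasp_force: 63.2
```

```bash
python3 -c "
from h import *
plan([(.439,.080,.167,177,4,0),(.6415,.0446,.18,85.3,11,0),(.6415,.0446,.07,85.3,4,0),(.6415,.0446,.049,85.3,5,0)],(.439,.080,.027,177))"
```

```text
{"linear": [[0.0, 0.0, -0.035], [0.0, 0.0, -0.035], [0.0, 0.0, -0.035], [0.0, 0.0, -0.035], [-0.0186, -0.0023, -0.0012], [-0.0187, 0.0005, -0.0012], [-0.0184, 0.0032, -0.0012], [-0.0178, 0.0058, -0.0012]] , "twist": [[0, 0, 0.0], [0, 0, 0.0], [0, 0, 0.0], [0, 0, 0.0], [0, 0, 0.834], [0, 0, 0.834], [0, 0, 0.834], [0, 0, 0.834]] , "gripper": [0, 0, 0, 0, 0, 0, 0, 0] }
{"linear": [[-0.0167, 0.0083, -0.0012], [-0.0154, 0.0107, -0.0012], [-0.0136, 0.0128, -0.0012], [-0.0116, 0.0146, -0.0012], [-0.0094, 0.0161, -0.0012], [-0.007, 0.0173, -0.0012], [-0.0044, 0.0182, -0.0012], [0.0, 0.0, 0.0275]] , "twist": [[0, 0, 0.834], [0, 0, 0.834], [0, 0, 0.834], [0, 0, 0.834], [0, 0, 0.834], [0, 0, 0.834], [0, 0, 0.834], [0, 0, 0.0]] , "gripper": [0, 0, 0, 0, 0, 0, 0, 0] }
{"linear": [[0.0, 0.0, 0.0275], [0.0, 0.0, 0.0275], [0.0, 0.0, 0.0275], [0.0, 0.0, 0.0042], [0.0, 0.0, 0.0042], [0.0, 0.0, 0.0042], [0.0, 0.0, 0.0042], [0.0, 0.0, 0.0042]] , "twist": [[0, 0, 0.0], [0, 0, 0.0], [0, 0, 0.0], [0, 0, 0.0], [0, 0, 0.0], [0, 0, 0.0], [0, 0, 0.0], [0, 0, 0.0]] , "gripper": [0, 0, 0, 0, 0, 0, 0, 0] }
```

Call:
send_rows --linear '[[0,0,-0.035],[0,0,-0.035],[0,0,-0.035],[0,0,-0.035],[-0.0186,-0.0023,-0.0012],[-0.0187,0.0005,-0.0012],[-0.0184,0.0032,-0.0012],[-0.0178,0.0058,-0.0012]]' --twist '[[0,0,0],[0,0,0],[0,0,0],[0,0,0],[0,0,0.834],[0,0,0.834],[0,0,0.834],[0,0,0.834]]' --gripper '[0,0,0,0,0,0,0,0]'

```text
time: 6.32
ee_pos: [0.5138, 0.068, 0.1718]
tcp_rot: [180.0, 0.0, 143.4]
wrist_force: [-0.2, -0.7, -0.8]
opening: 0.0492
grasp_force: 62.4
```

Call:
send_rows --linear '[[-0.0167,0.0083,-0.0012],[-0.0154,0.0107,-0.0012],[-0.0136,0.0128,-0.0012],[-0.0116,0.0146,-0.0012],[-0.0094,0.016,-0.0012],[-0.007,0.0173,-0.0012],[-0.0044,0.0182,-0.0012],[0,0,0.01]]' --twist '[[0,0,0.834],[0,0,0.834],[0,0,0.834],[0,0,0.834],[0,0,0.834],[0,0,0.834],[0,0,0.834],[0,0,0]]' --gripper '[0,0,0,0,0,0,0,0]'

```text
time: 7.32
ee_pos: [0.643, 0.0456, 0.1699]
tcp_rot: [179.9, -0.0, 85.4]
wrist_force: [-0.2, -0.1, -2.2]
opening: 0.0493
grasp_force: 62.8
```

Call:
send_rows --linear '[[0,0,0.01],[0,0,0],[0,0,0]]' --twist '[[0,0,0],[0,0,0],[0,0,0]]' --gripper '[0,0,0]'

```text
time: 7.7
ee_pos: [0.6416, 0.0459, 0.1601]
tcp_rot: [180.0, -0.0, 85.4]
wrist_force: [-0.3, -0.6, -1.8]
opening: 0.0493
grasp_force: 62.8
```

```bash
python3 - <<'E'
from h import *
im,o=snap('wrist'); save('w2',im)
print(o['ee_pos'],o['tcp_rot'],o['opening'],o['grasp_force'])
for b in blocks('wrist',im,o,z=o['ee_pos'][2]-.002): print(*b)
save('w2b',cv2.resize(im,None,fx=1.2,fy=1.2))
E
```

```text
[0.64155328 0.04589709 0.16014228] [ 1.79996273e+02 -4.33368529e-03  8.54019371e+01] 0.04927869246002554 62.819294929504395
[ 76. 384.] [0.5002 0.0075] [0.053 0.021] 29.8
[318. 305.] [0.6409 0.0454] [0.11 0.06] 85.0
[59. 93.] [0.539  0.1576] [0.027 0.042] -5.8
```

View pics/w2b.png

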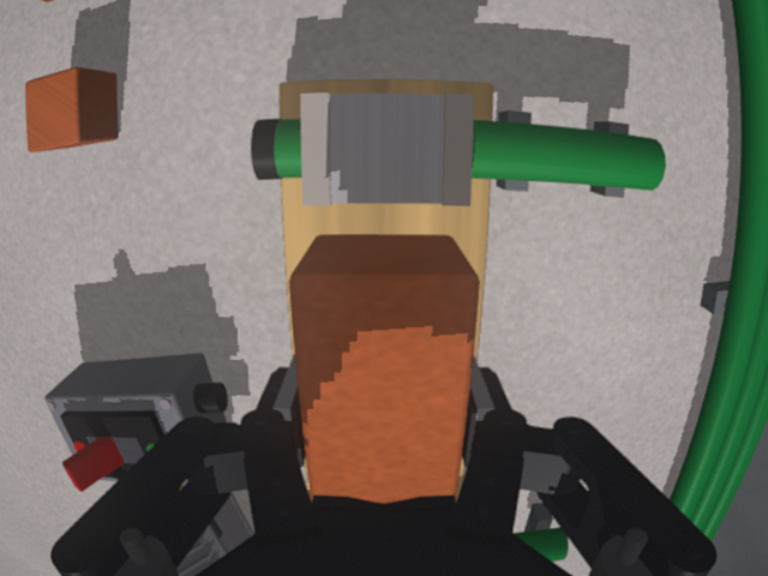

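```bash
python3 - <<'E'
from h import *
o=bot.get_obs()
P=plane('wrist',[(244,229),(397,229)],o['ee_pos'][2]+.023,o)
th=np.radians(-4.7);Rm=np.array([[np.cos(th),-np.sin(th)],[np.sin(th),np.cos(th)]])
print((P[:,:2]-[.6358,-.0346])@Rm*1e3, (o['ee_pos'][:2]-[.6358,-.0346])@Rm*1e3)
E
```

```text
[[-24.07859833 130.53503004]
 [ 21.91978276 130.56027347]] [-0.66630613 80.67633215]
```

Call:
send_rows --linear '[[-0.001,0,0.03],[0,0,0.03],[0,0,0.03],[0,0,0.01],[0,0,0.005],[0,0,0.003],[0,0,0.002],[0,0,0]]' --twist '[[0,0,0],[0,0,0],[0,0,0],[0,0,0],[0,0,0],[0,0,0],[0,0,0],[0,0,0]]' --gripper '[0,0,0,0,0,0,0,0]'

```text
time: 8.75
ee_pos: [0.6421, 0.0448, 0.0503]
tcp_rot: [180.0, -0.0, 85.3]
wrist_force: [0.9, -0.0, -2.3]
opening: 0.049
grasp_force: 62.8
```

Call:
send_rows --linear '[[0,0,0.002],[0,0,0.001],[0,0,0]]' --twist '[[0,0,0],[0,0,0],[0,0,0]]' --gripper '[0,0,0]'

```text
time: 9.12
ee_pos: [0.6418, 0.0448, 0.0468]
tcp_rot: [-180.0, 0.0, 85.3]
wrist_force: [0.5, 0.2, -1.5]
opening: 0.0492
grasp_force: 62.8
```

Call:
send_rows --linear '[[0,0,0.0015],[0,0,0],[0,0,0],[0,0,0],[0,0,0],[0,0,-0.03],[0,0,-0.04],[0,0,-0.04]]' --twist '[[0,0,0],[0,0,0],[0,0,0],[0,0,0],[0,0,0],[0,0,0],[0,0,0],[0,0,0]]' --gripper '[0,0,80,80,80,80,80,80]'

```text
time: 10.12
ee_pos: [0.6417, 0.0447, 0.1564]
tcp_rot: [-180.0, 0.0, 85.3]
wrist_force: [0.9, 0.1, 0.1]
opening: 0.068
grasp_force: 0.0
```

```bash
python3 -c "
from h import *
im,o=snap('wrist')
for b in blocks('wrist',im,o): print(*b)
im,o=snap('top')
for b in blocks('top',im,o): print(*b)
save('t2',im)
plan([(.436,.183,.13,178,11,100),(.436,.183,.03,178,4,100),(.436,.183,.027,178,1,100)])"
```

```text
[ 73. 385.] [ 0.3462 -0.1175] [0.11  0.042] 40.4
[320. 288.] [ 0.6351 -0.028 ] [0.238 0.059] 85.0
[57. 90.] [0.4283 0.1868] [0.056 0.086] -6.6
[283. 274.] [0.4372 0.1816] [0.049 0.048] 85.8
[186. 273.] [0.4423 0.4071] [0.1   0.057] 11.4
[230. 271.] [0.447  0.3028] [0.054 0.097] -6.9
[189. 211.] [0.5871 0.4011] [0.058 0.049] 81.2
[241. 215.] [0.5784 0.2787] [0.054 0.101] -7.9
[417. 191.] [ 0.6324 -0.1369] [0.031 0.048] -1.2
[403. 189.] [ 0.6382 -0.1043] [0.024 0.05 ] -1.0
{"linear": [[0.011, -0.0198, 0.0028], [0.0138, -0.018, 0.0028], [0.0163, -0.0158, 0.0028], [0.0184, -0.0132, 0.0028], [0.0201, -0.0104, 0.0028], [0.0214, -0.0073, 0.0028], [0.0223, -0.0041, 0.0028], [0.0227, -0.0008, 0.0028]] , "twist": [[0, 0, -0.842], [0, 0, -0.842], [0, 0, -0.842], [0, 0, -0.842], [0, 0, -0.842], [0, 0, -0.842], [0, 0, -0.842], [0, 0, -0.842]] , "gripper": [100, 100, 100, 100, 100, 100, 100, 100] }
{"linear": [[0.0225, 0.0025, 0.0028], [0.0219, 0.0058, 0.0028], [0.0208, 0.0089, 0.0028], [0.0, 0.0, 0.025], [0.0, 0.0, 0.025], [0.0, 0.0, 0.025], [0.0, 0.0, 0.025], [0.0, 0.0, 0.003]] , "twist": [[0, 0, -0.842], [0, 0, -0.842], [0, 0, -0.842], [0, 0, 0.0], [0, 0, 0.0], [0, 0, 0.0], [0, 0, 0.0], [0, 0, 0.0]] , "gripper": [100, 100, 100, 100, 100, 100, 100, 100] }
```

Call:
send_rows --linear '[[0.011,-0.0198,0.0028],[0.0138,-0.018,0.0028],[0.0163,-0.0158,0.0028],[0.0184,-0.0132,0.0028],[0.02,-0.0104,0.0028],[0.0214,-0.0073,0.0028],[0.0223,-0.0041,0.0028],[0.0227,-0.0008,0.0028]]' --twist '[[0,0,-0.828],[0,0,-0.828],[0,0,-0.828],[0,0,-0.828],[0,0,-0.828],[0,0,-0.828],[0,0,-0.828],[0,0,-0.828]]' --gripper '[100,100,100,100,100,100,100,100]'

```text
time: 11.22
ee_pos: [0.4911, 0.1469, 0.1322]
tcp_rot: [-180.0, -0.0, 151.9]
wrist_force: [0.0, -0.3, -0.3]
opening: 0.0857
grasp_force: 0.0
```

Call:
send_rows --linear '[[0.0225,0.0025,0.0028],[0.022,0.0058,0.0028],[0.0205,0.008,0.0028],[0,0,0.025],[0,0,0.025],[0,0,0.025],[0,0,0.025],[0,0,0.003]]' --twist '[[0,0,-0.828],[0,0,-0.828],[0,0,-0.828],[0,0,0],[0,0,0],[0,0,0],[0,0,0],[0,0,0]]' --gripper '[100,100,100,100,100,100,100,100]'

```text
time: 12.22
ee_pos: [0.4349, 0.184, 0.0196]
tcp_rot: [-179.9, -0.2, 176.4]
wrist_force: [-0.1, 0.3, 0.3]
opening: 0.0857
grasp_force: 0.0
```

Call:
send_rows --linear '[[0,0,0],[0,0,0],[0,0,0],[0,0,0],[0,0,0],[0,0,0]]' --twist '[[0,0,0],[0,0,0],[0,0,0],[0,0,0],[0,0,0],[0,0,0]]' --gripper '[0,0,0,0,0,0]'

```text
time: 12.98
ee_pos: [0.4371, 0.1848, 0.0228]
tcp_rot: [179.9, 0.1, 176.4]
wrist_force: [0.9, -0.4, 6.6]
opening: 0.0495
grasp_force: 62.6
```

```bash
python3 -c "
from h import *
print(bot.get_obs()['ee_pos'])
plan([(.4365,.182,.167,176.5,4,0),(.644,.0695,.19,85.3,12,0),(.644,.0695,.11,85.3,4,0)],(.4365,.182,.027,176.5))"
```

```text
[0.43708606 0.18484852 0.02284661]
{"linear": [[0.0, 0.0, -0.035], [0.0, 0.0, -0.035], [0.0, 0.0, -0.035], [0.0, 0.0, -0.035], [-0.0178, -0.0083, -0.0019], [-0.0188, -0.0059, -0.0019], [-0.0194, -0.0033, -0.0019], [-0.0197, -0.0007, -0.0019]] , "twist": [[0, 0, 0.0], [0, 0, 0.0], [0, 0, 0.0], [0, 0, 0.0], [0, 0, 0.76], [0, 0, 0.76], [0, 0, 0.76], [0, 0, 0.76]] , "gripper": [0, 0, 0, 0, 0, 0, 0, 0] }
{"linear": [[-0.0196, 0.0019, -0.0019], [-0.0192, 0.0044, -0.0019], [-0.0184, 0.0069, -0.0019], [-0.0173, 0.0093, -0.0019], [-0.0159, 0.0115, -0.0019], [-0.0143, 0.0135, -0.0019], [-0.0124, 0.0153, -0.0019], [-0.0102, 0.0168, -0.0019]] , "twist": [[0, 0, 0.76], [0, 0, 0.76], [0, 0, 0.76], [0, 0, 0.76], [0, 0, 0.76], [0, 0, 0.76], [0, 0, 0.76], [0, 0, 0.76]] , "gripper": [0, 0, 0, 0, 0, 0, 0, 0] }
{"linear": [[0.0, 0.0, 0.02], [0.0, 0.0, 0.02], [0.0, 0.0, 0.02], [0.0, 0.0, 0.02]] , "twist": [[0, 0, 0.0], [0, 0, 0.0], [0, 0, 0.0], [0, 0, 0.0]] , "gripper": [0, 0, 0, 0] }
```

Call:
send_rows --linear '[[0,0,-0.035],[0,0,-0.035],[0,0,-0.035],[0,0,-0.035],[-0.0178,-0.0083,-0.002],[-0.0188,-0.0059,-0.002],[-0.0194,-0.0033,-0.002],[-0.0197,-0.0007,-0.002]]' --twist '[[0,0,0],[0,0,0],[0,0,0],[0,0,0],[0,0,0.76],[0,0,0.76],[0,0,0.76],[0,0,0.76]]' --gripper '[0,0,0,0,0,0,0,0]'

```text
time: 13.98
ee_pos: [0.506, 0.1466, 0.1698]
tcp_rot: [180.0, 0.0, 145.8]
wrist_force: [-0.2, 0.3, -1.7]
opening: 0.0497
grasp_force: 65.3
```

Call:
send_rows --linear '[[-0.0196,0.002,-0.002],[-0.0192,0.0044,-0.002],[-0.0184,0.007,-0.002],[-0.0173,0.0093,-0.002],[-0.016,0.0115,-0.002],[-0.0143,0.0135,-0.002],[-0.0124,0.0153,-0.002],[-0.01,0.0168,-0.002]]' --twist '[[0,0,0.76],[0,0,0.76],[0,0,0.76],[0,0,0.76],[0,0,0.76],[0,0,0.76],[0,0,0.76],[0,0,0.76]]' --gripper '[0,0,0,0,0,0,0,0]'

```text
time: 14.98
ee_pos: [0.6443, 0.0717, 0.1857]
tcp_rot: [-180.0, -0.0, 85.0]
wrist_force: [0.8, -0.2, -1.5]
opening: 0.0494
grasp_force: 65.6
```

Call:
send_rows --linear '[[0,0,0.02],[0,0,0],[0,0,0],[0,0,0]]' --twist '[[0,0,0],[0,0,0],[0,0,0],[0,0,0]]' --gripper '[0,0,0,0]'

```text
time: 15.48
ee_pos: [0.644, 0.0722, 0.1666]
tcp_rot: [179.9, -0.0, 85.2]
wrist_force: [-0.0, 0.2, 0.1]
opening: 0.0495
grasp_force: 65.6
```

```bash
python3 - <<'E'
from h import *
im,o=snap('wrist'); save('w3',im)
th=np.radians(-4.7);Rm=np.array([[np.cos(th),-np.sin(th)],[np.sin(th),np.cos(th)]])
print(o['ee_pos'],o['tcp_rot'],o['opening'],'wall',(o['ee_pos'][:2]-[.6358,-.0346])@Rm*1e3)
for b in blocks('wrist',im,o,z=o['ee_pos'][2]+.002): print(*b, (b[1]-[.6358,-.0346])@Rm*1e3)
E
```

```text
[0.64395552 0.07222413 0.1666122 ] [ 1.79930719e+02 -1.45909326e-02  8.52410340e+01] 0.04948239187368719 wall [ -0.62490898 107.13317568]
[ 85. 398.] [0.5081 0.0275] [0.05  0.015] 38.2 [-132.35897568   51.42763417]
[319. 319.] [0.6429 0.0669] [0.1   0.061] 85.2 [ -1.24063318 101.74045817]
[208.   3.] [0.611 0.201] [0.004 0.049] -12.3 [-44.02131983 232.77569332]
[63. 10.] [0.5467 0.2174] [0.013 0.066] -20.2 [-109.44889534  243.85190036]
```

View pics/w3.png

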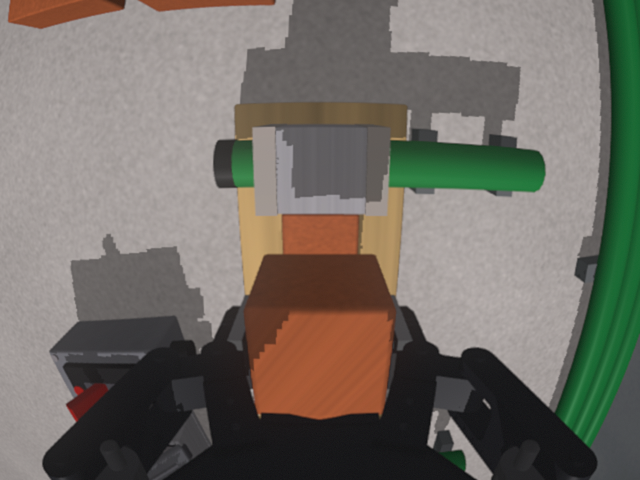

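```bash
python3 - <<'E'
from h import *
o=bot.get_obs()
th=np.radians(-4.7);Rm=np.array([[np.cos(th),-np.sin(th)],[np.sin(th),np.cos(th)]])
for z in(.018,.024,.028): print((plane('wrist',[(246,307),(393,307)],o['ee_pos'][2]+z,o)[:,:2]-[.6358,-.0346])@Rm*1e3)
print((plane('wrist',[(283,214),(358,214)],.068,o)[:,:2]-[.6358,-.0346])@Rm*1e3)
E
```

```text
[[-26.49104165 127.40772731]
 [ 23.9719637  127.27235402]]
[[-25.1193692  130.82804515]
 [ 22.59242031 130.70005233]]
[[-24.2049209  133.10825703]
 [ 21.67272472 132.98518453]]
[[-24.1996373  128.54988025]
 [ 23.32046393 128.4489411 ]]
```

Call:
send_rows --linear '[[-0.004,0,0],[0,0,0.025],[0,0,0.025],[0,0,0.012],[0,0,0.006],[0,0,0.004],[0,0,0.001],[0,0,0]]' --twist '[[0,0,0],[0,0,0],[0,0,0],[0,0,0],[0,0,0],[0,0,0],[0,0,0],[0,0,0]]' --gripper '[0,0,0,0,0,0,0,0]'

```text
time: 16.52
ee_pos: [0.6437, 0.0681, 0.0931]
tcp_rot: [180.0, -0.0, 85.2]
wrist_force: [-0.0, -0.6, -0.9]
opening: 0.0493
grasp_force: 65.6
```

Call:
send_rows --linear '[[0,0,0.001],[0,0,0.001],[0,0,0]]' --twist '[[0,0,0],[0,0,0],[0,0,0]]' --gripper '[0,0,0]'

```text
time: 16.9
ee_pos: [0.6436, 0.0681, 0.0909]
tcp_rot: [180.0, -0.0, 85.2]
wrist_force: [-1.2, 0.2, 2.2]
opening: 0.0496
grasp_force: 65.9
```

Call:
send_rows --linear '[[0,0,0],[0,0,0],[0,0,0],[0,0,-0.02],[0,0,-0.035],[0,0,-0.035]]' --twist '[[0,0,0],[0,0,0],[0,0,0],[0,0,0],[0,0,0],[0,0,0]]' --gripper '[80,80,80,80,80,80]'

```text
time: 17.65
ee_pos: [0.6433, 0.068, 0.1814]
tcp_rot: [-180.0, 0.0, 85.2]
wrist_force: [0.5, -0.1, 0.3]
opening: 0.0684
grasp_force: 0.0
```

```bash
python3 -c "
from h import *
im,o=snap('top')
for b in blocks('top',im,o): print(*b)
plan([(.447,.303,.18,173,12,100),(.447,.303,.18,173,2,100)])"
```

```text
[186. 273.] [0.4423 0.4071] [0.1   0.057] 11.4
[230. 271.] [0.4471 0.3029] [0.054 0.097] -7.3
[189. 211.] [0.5872 0.4011] [0.058 0.049] 81.2
[241. 215.] [0.5782 0.2787] [0.054 0.1  ] -7.9
[417. 191.] [ 0.6324 -0.1371] [0.031 0.048] -1.2
[398. 189.] [ 0.6377 -0.0907] [0.052 0.05 ] 89.7
{"linear": [[0.0181, -0.018, 0.0006], [0.0203, -0.0156, 0.0006], [0.0221, -0.0129, 0.0006], [0.0236, -0.0099, 0.0006], [0.0246, -0.0069, 0.0006], [0.0253, -0.0037, 0.0006], [0.0256, -0.0004, 0.0006], [0.0254, 0.0028, 0.0006]] , "twist": [[0, 0, -0.731], [0, 0, -0.731], [0, 0, -0.731], [0, 0, -0.731], [0, 0, -0.731], [0, 0, -0.731], [0, 0, -0.731], [0, 0, -0.731]] , "gripper": [100, 100, 100, 100, 100, 100, 100, 100] }
{"linear": [[0.0248, 0.006, 0.0006], [0.0239, 0.0092, 0.0006], [0.0225, 0.0121, 0.0006], [0.0208, 0.0149, 0.0006], [0.0, 0.0, 0.0], [0.0, 0.0, 0.0]] , "twist": [[0, 0, -0.731], [0, 0, -0.731], [0, 0, -0.731], [0, 0, -0.731], [0, 0, 0.0], [0, 0, 0.0]] , "gripper": [100, 100, 100, 100, 100, 100] }
```

Call:
send_rows --linear '[[0.018,-0.018,0.0006],[0.02,-0.0156,0.0006],[0.022,-0.013,0.0006],[0.0236,-0.01,0.0006],[0.0246,-0.007,0.0006],[0.0253,-0.0037,0.0006],[0.0256,-0.0004,0.0006],[0.0254,0.0028,0.0006]]' --twist '[[0,0,-0.731],[0,0,-0.731],[0,0,-0.731],[0,0,-0.731],[0,0,-0.731],[0,0,-0.731],[0,0,-0.731],[0,0,-0.731]]' --gripper '[100,100,100,100,100,100,100,100]'

```text
time: 18.7
ee_pos: [0.511, 0.2246, 0.1757]
tcp_rot: [180.0, 0.0, 143.9]
wrist_force: [0.1, 0.6, -0.6]
opening: 0.0853
grasp_force: 0.0
```

Call:
send_rows --linear '[[0.025,0.006,0.0006],[0.024,0.0092,0.0006],[0.0225,0.012,0.0006],[0.021,0.015,0.0006],[0,0,0],[0,0,0]]' --twist '[[0,0,-0.731],[0,0,-0.731],[0,0,-0.731],[0,0,-0.731],[0,0,0],[0,0,0]]' --gripper '[100,100,100,100,100,100]'

```text
time: 19.45
ee_pos: [0.4456, 0.3023, 0.1733]
tcp_rot: [-180.0, 0.0, 172.8]
wrist_force: [0.3, -0.4, 0.1]
opening: 0.0856
grasp_force: 0.0
```

```bash
python3 -c "
from h import *
im,o=snap('wrist'); save('w4',im)
print(o['ee_pos'],o['tcp_rot'])
for b in blocks('wrist',im,o): print(*b)
for b in blocks('wrist',im,o,z=.05): print(*b)"
```

```text
[0.44558312 0.30228584 0.17333645] [-1.79992868e+02  1.09845076e-02  1.72841562e+02]
[ 31. 397.] [ 0.6491 -0.135 ] [0.104 0.231] -48.8
[419. 357.] [0.5967 0.3811] [0.088 0.018] 11.1
[312. 360.] [0.5843 0.2781] [0.053 0.136] -8.5
[321. 227.] [0.4538 0.3028] [0.053 0.112] -7.1
[451. 204.] [0.4465 0.411 ] [0.115 0.062] 11.4
[ 31. 397.] [ 0.6232 -0.0944] [0.094 0.21 ] -48.8
[419. 357.] [0.5755 0.375 ] [0.08  0.016] 11.1
[312. 360.] [0.5643 0.2813] [0.049 0.124] -8.5
[321. 227.] [0.4456 0.3037] [0.048 0.102] -7.1
[451. 204.] [0.4389 0.4022] [0.105 0.056] 11.4
```

View pics/w4.png

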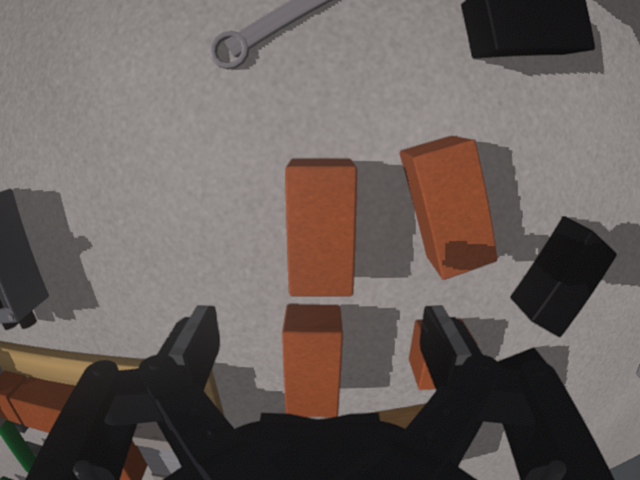

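Call:
send_rows --linear '[[-0.001,0,0.035],[0,0,0.035],[0,0,0.035],[0,0,0.03],[0,0,0.01],[0,0,0],[0,0,0]]' --twist '[[0,0,0],[0,0,0],[0,0,0],[0,0,0],[0,0,0],[0,0,0],[0,0,0]]' --gripper '[100,100,100,100,100,100,100]'

```text
time: 20.38
ee_pos: [0.4472, 0.3027, 0.0298]
tcp_rot: [179.9, 0.1, 172.9]
wrist_force: [0.9, 0.9, 0.9]
opening: 0.0853
grasp_force: 0.0
```

Call:
send_rows --linear '[[0,0,0],[0,0,0],[0,0,0],[0,0,0],[0,0,0],[0,0,0]]' --twist '[[0,0,0],[0,0,0],[0,0,0],[0,0,0],[0,0,0],[0,0,0]]' --gripper '[0,0,0,0,0,0]'

```text
time: 21.12
ee_pos: [0.4467, 0.3027, 0.0292]
tcp_rot: [180.0, 0.1, 172.9]
wrist_force: [0.5, 0.0, 5.8]
opening: 0.0491
grasp_force: 63.1
```

```bash
python3 -c "
from h import *
o=bot.get_obs();p=o['ee_pos']
print(p,o['opening'],o['grasp_force'])
plan([(p[0],p[1],.167,172.8,4,0),(.637,-.0105,.19,85.3,14,0)])"
```

```text
[0.44672877 0.30273175 0.02923025] 0.04907737093405929 63.05100202560425
{"linear": [[0.0, 0.0, -0.0344], [0.0, 0.0, -0.0344], [0.0, 0.0, -0.0344], [0.0, 0.0, -0.0344], [-0.0163, -0.0205, -0.0016], [-0.0184, -0.0186, -0.0016], [-0.0203, -0.0165, -0.0016], [-0.022, -0.0142, -0.0016]] , "twist": [[0, 0, 0.004], [0, 0, 0.004], [0, 0, 0.004], [0, 0, 0.004], [0, 0, 0.625], [0, 0, 0.625], [0, 0, 0.625], [0, 0, 0.625]] , "gripper": [0, 0, 0, 0, 0, 0, 0, 0] }
{"linear": [[-0.0234, -0.0117, -0.0016], [-0.0246, -0.0091, -0.0016], [-0.0254, -0.0063, -0.0016], [-0.0259, -0.0035, -0.0016], [-0.0262, -0.0007, -0.0016], [-0.0261, 0.0022, -0.0016], [-0.0257, 0.005, -0.0016], [-0.025, 0.0078, -0.0016]] , "twist": [[0, 0, 0.625], [0, 0, 0.625], [0, 0, 0.625], [0, 0, 0.625], [0, 0, 0.625], [0, 0, 0.625], [0, 0, 0.625], [0, 0, 0.625]] , "gripper": [0, 0, 0, 0, 0, 0, 0, 0] }
{"linear": [[-0.024, 0.0104, -0.0016], [-0.0227, 0.013, -0.0016]] , "twist": [[0, 0, 0.625], [0, 0, 0.625]] , "gripper": [0, 0] }
```

Call:
send_rows --linear '[[0,0,-0.0345],[0,0,-0.0345],[0,0,-0.0345],[0,0,-0.0345],[-0.0163,-0.0205,-0.0016],[-0.0184,-0.0186,-0.0016],[-0.02,-0.0165,-0.0016],[-0.022,-0.0142,-0.0016]]' --twist '[[0,0,0],[0,0,0],[0,0,0],[0,0,0],[0,0,0.625],[0,0,0.625],[0,0,0.625],[0,0,0.625]]' --gripper '[0,0,0,0,0,0,0,0]'

```text
time: 22.12
ee_pos: [0.5008, 0.2124, 0.1726]
tcp_rot: [-180.0, -0.0, 147.7]
wrist_force: [-0.2, -0.3, -0.6]
opening: 0.0495
grasp_force: 62.5
```

Call:
send_rows --linear '[[-0.0234,-0.0117,-0.0016],[-0.0246,-0.009,-0.0016],[-0.0254,-0.0063,-0.0016],[-0.026,-0.0035,-0.0016],[-0.0262,-0.0007,-0.0016],[-0.026,0.0022,-0.0016],[-0.0257,0.005,-0.0016],[-0.025,0.0078,-0.0016]]' --twist '[[0,0,0.625],[0,0,0.625],[0,0,0.625],[0,0,0.625],[0,0,0.625],[0,0,0.625],[0,0,0.625],[0,0,0.625]]' --gripper '[0,0,0,0,0,0,0,0]'

```text
time: 23.12
ee_pos: [0.6102, 0.0338, 0.1852]
tcp_rot: [-180.0, -0.0, 97.7]
wrist_force: [0.2, -0.3, -0.7]
opening: 0.0495
grasp_force: 62.5
```

Call:
send_rows --linear '[[-0.024,0.0104,-0.0016],[-0.0227,0.013,-0.0016],[0,0,0],[0,0,0],[0,0,0]]' --twist '[[0,0,0.625],[0,0,0.625],[0,0,0],[0,0,0],[0,0,0]]' --gripper '[0,0,0,0,0]'

```text
time: 23.75
ee_pos: [0.6369, -0.0094, 0.1888]
tcp_rot: [-180.0, -0.0, 85.5]
wrist_force: [0.1, 0.6, -0.2]
opening: 0.049
grasp_force: 62.6
```

```bash
python3 - <<'E'
from h import *
im,o=snap('wrist'); save('w5',im)
th=np.radians(-4.7);Rm=np.array([[np.cos(th),-np.sin(th)],[np.sin(th),np.cos(th)]])
print(o['ee_pos'],o['tcp_rot'],o['opening'],'wall',(o['ee_pos'][:2]-[.6358,-.0346])@Rm*1e3)
E
```

```text
[ 0.63689316 -0.00937248  0.18881288] [-1.79988105e+02 -7.54983448e-03  8.55354887e+01] 0.048987270256754735 wall [-0.97762031 25.23226229]
```

View pics/w5.png

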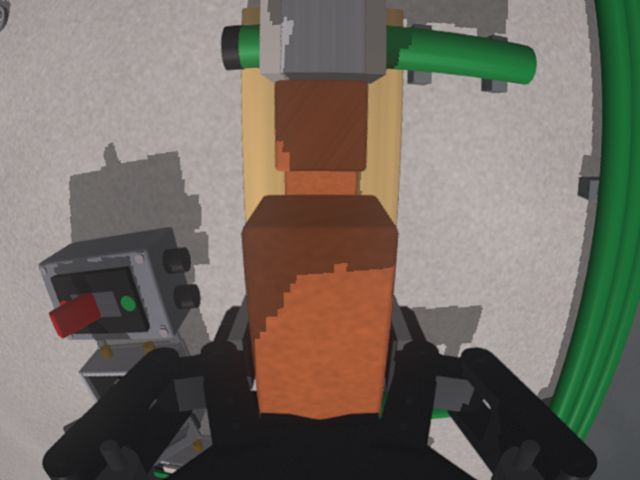

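```bash
python3 - <<'E'
from h import *
o=bot.get_obs()
th=np.radians(-4.7);Rm=np.array([[np.cos(th),-np.sin(th)],[np.sin(th),np.cos(th)]])
print((plane('wrist',[(276,170),(366,170),(275,81),(367,81)],.118,o)[:,:2]-[.6358,-.0346])@Rm*1e3)
print((plane('wrist',[(244,229),(397,229)],o['ee_pos'][2]+.021,o)[:,:2]-[.6358,-.0346])@Rm*1e3)
E
```

```text
[[-25.26915817  78.84449382]
 [ 23.40175563  79.02758366]
 [-25.24529517 126.96827492]
 [ 23.01260187 127.18417661]]
[[-24.89423877  74.43318201]
 [ 21.98007456  74.58620294]]
```

Call:
send_rows --linear '[[0,0,0.03],[0,0,0.03],[0,0,0.015],[0,0,0.008],[0,0,0.004],[0,0,0.002],[0,0,0.001],[0,0,0]]' --twist '[[0,0,0],[0,0,0],[0,0,0],[0,0,0],[0,0,0],[0,0,0],[0,0,0],[0,0,0]]' --gripper '[0,0,0,0,0,0,0,0]'

```text
time: 24.8
ee_pos: [0.6374, -0.0101, 0.0991]
tcp_rot: [180.0, -0.0, 85.4]
wrist_force: [-1.4, -0.7, -0.8]
opening: 0.0491
grasp_force: 62.5
```

Call:
send_rows --linear '[[0,0,0.001],[0,0,0.001],[0,0,0]]' --twist '[[0,0,0],[0,0,0],[0,0,0]]' --gripper '[0,0,0]'

```text
time: 25.18
ee_pos: [0.6373, -0.0101, 0.0973]
tcp_rot: [180.0, -0.0, 85.4]
wrist_force: [-1.4, 0.8, 4.5]
opening: 0.0492
grasp_force: 63.0
```

Call:
send_rows --linear '[[0,0,0],[0,0,0],[0,0,0],[0,0,-0.02],[0,0,-0.035],[0,0,-0.035]]' --twist '[[0,0,0],[0,0,0],[0,0,0],[0,0,0],[0,0,0],[0,0,0]]' --gripper '[80,80,80,80,80,80]'

```text
time: 25.92
ee_pos: [0.6371, -0.0101, 0.1876]
tcp_rot: [-180.0, 0.0, 85.4]
wrist_force: [0.7, 0.0, 0.1]
opening: 0.0687
grasp_force: 0.0
```

```bash
python3 -c "
from h import *
im,o=snap('top')
for b in blocks('top',im,o): print(*b)
plan([(.577,.279,.18,172,15,100),(.577,.279,.18,172,3,100)])"
```

```text
[186. 273.] [0.4424 0.4072] [0.1   0.056] 11.4
[189. 211.] [0.5873 0.4011] [0.058 0.049] 80.1
[241. 215.] [0.5785 0.2787] [0.054 0.1  ] -8.1
[352. 182.] [0.6545 0.0171] [0.033 0.05 ] -0.6
[333. 179.] [0.6613 0.0623] [0.054 0.052] 84.7
{"linear": [[0.0189, -0.0056, 0.0009], [0.0194, -0.0037, 0.0009], [0.0196, -0.0017, 0.0009], [0.0197, 0.0003, 0.0009], [0.0196, 0.0023, 0.0009], [0.0192, 0.0042, 0.0009], [0.0187, 0.0061, 0.0009], [0.018, 0.008, 0.0009]] , "twist": [[0, 0, -0.577], [0, 0, -0.577], [0, 0, -0.577], [0, 0, -0.577], [0, 0, -0.577], [0, 0, -0.577], [0, 0, -0.577], [0, 0, -0.577]] , "gripper": [100, 100, 100, 100, 100, 100, 100, 100] }
{"linear": [[0.0171, 0.0097, 0.0009], [0.0161, 0.0114, 0.0009], [0.0148, 0.013, 0.0009], [0.0134, 0.0144, 0.0009], [0.0119, 0.0157, 0.0009], [0.0103, 0.0168, 0.0009], [0.0086, 0.0177, 0.0009], [0.0, 0.0, 0.0]] , "twist": [[0, 0, -0.577], [0, 0, -0.577], [0, 0, -0.577], [0, 0, -0.577], [0, 0, -0.577], [0, 0, -0.577], [0, 0, -0.577], [0, 0, 0.0]] , "gripper": [100, 100, 100, 100, 100, 100, 100, 100] }
{"linear": [[0.0, 0.0, 0.0], [0.0, 0.0, 0.0]] , "twist": [[0, 0, 0.0], [0, 0, 0.0]] , "gripper": [100, 100] }
```

Call:
send_rows --linear '[[0.019,-0.0056,0.001],[0.0194,-0.0037,0.001],[0.0196,-0.0017,0.001],[0.0197,0.0003,0.001],[0.0196,0.0023,0.001],[0.0192,0.0042,0.001],[0.0187,0.006,0.001],[0.018,0.008,0.001]]' --twist '[[0,0,-0.577],[0,0,-0.577],[0,0,-0.577],[0,0,-0.577],[0,0,-0.577],[0,0,-0.577],[0,0,-0.577],[0,0,-0.577]]' --gripper '[100,100,100,100,100,100,100,100]'

```text
time: 26.98
ee_pos: [0.6044, 0.1448, 0.1786]
tcp_rot: [-180.0, 0.0, 131.8]
wrist_force: [0.3, -0.1, 0.1]
opening: 0.0854
grasp_force: 0.0
```

Call:
send_rows --linear '[[0.017,0.0097,0.001],[0.016,0.0114,0.001],[0.0148,0.013,0.001],[0.0134,0.0144,0.001],[0.012,0.0157,0.001],[0.0103,0.0168,0.001],[0.0086,0.0177,0.001],[0,0,0]]' --twist '[[0,0,-0.577],[0,0,-0.577],[0,0,-0.577],[0,0,-0.577],[0,0,-0.577],[0,0,-0.577],[0,0,-0.577],[0,0,0]]' --gripper '[100,100,100,100,100,100,100,100]'

```text
time: 27.98
ee_pos: [0.5757, 0.2799, 0.1713]
tcp_rot: [-180.0, -0.0, 172.1]
wrist_force: [0.5, 0.6, 0.2]
opening: 0.0855
grasp_force: 0.0
```

Call:
send_rows --linear '[[0,0,0.02],[0,0,0],[0,0,0]]' --twist '[[0,0,0],[0,0,0],[0,0,0]]' --gripper '[100,100,100]'

```text
time: 28.35
ee_pos: [0.5763, 0.2785, 0.1524]
tcp_rot: [180.0, 0.0, 171.9]
wrist_force: [-0.3, -0.3, 0.0]
opening: 0.0853
grasp_force: 0.0
```

```bash
python3 -c "
from h import *
im,o=snap('wrist'); save('w6',im)
print(o['ee_pos'],o['tcp_rot'])
for b in blocks('wrist',im,o,z=.05): print(*b)"
```

```text
[0.57625236 0.27846366 0.1523754 ] [1.79994880e+02 1.52032800e-02 1.71919319e+02]
[ 45. 348.] [ 0.6631 -0.0258] [0.117 0.254] -40.2
[479. 226.] [0.5805 0.3945] [0.065 0.056] 81.5
[320. 237.] [0.5762 0.2796] [0.048 0.098] -8.2
[477.  47.] [0.4591 0.4008] [0.074 0.065] 11.4
```

Call:
send_rows --linear '[[-0.001,0,0.035],[0,0,0.035],[0,0,0.035],[0,0,0.015],[0,0,0.005],[0,0,0],[0,0,0]]' --twist '[[0,0,0],[0,0,0],[0,0,0],[0,0,0],[0,0,0],[0,0,0],[0,0,0]]' --gripper '[100,100,100,100,100,100,100]'

```text
time: 29.28
ee_pos: [0.5777, 0.2791, 0.0283]
tcp_rot: [179.9, 0.1, 172.0]
wrist_force: [-0.3, 0.3, -0.2]
opening: 0.0848
grasp_force: 0.0
```

Call:
send_rows --linear '[[0,0,0],[0,0,0],[0,0,0],[0,0,0],[0,0,0],[0,0,0]]' --twist '[[0,0,0],[0,0,0],[0,0,0],[0,0,0],[0,0,0],[0,0,0]]' --gripper '[0,0,0,0,0,0]'

```text
time: 30.02
ee_pos: [0.5774, 0.279, 0.0274]
tcp_rot: [180.0, 0.0, 172.0]
wrist_force: [-0.0, 0.3, 6.0]
opening: 0.0494
grasp_force: 63.1
```

```bash
python3 -c "
from h import *
o=bot.get_obs();p=o['ee_pos']
print(p,o['opening'],o['grasp_force'])
plan([(p[0],p[1],.207,o['tcp_rot'][2],5,0),(.629,-.114,.21,85.3,14,0)])"
```

```text
[0.57735841 0.27895555 0.02740542] 0.049376995038662504 63.06905150413513
{"linear": [[0.0, 0.0, -0.0359], [0.0, 0.0, -0.0359], [0.0, 0.0, -0.0359], [0.0, 0.0, -0.0359], [0.0, 0.0, -0.0359], [-0.0076, -0.0273, -0.0002], [-0.0105, -0.0263, -0.0002], [-0.0132, -0.025, -0.0002]] , "twist": [[0, 0, 0.0], [0, 0, 0.0], [0, 0, 0.0], [0, 0, 0.0], [0, 0, 0.0], [0, 0, 0.619], [0, 0, 0.619], [0, 0, 0.619]] , "gripper": [0, 0, 0, 0, 0, 0, 0, 0] }
{"linear": [[-0.0159, -0.0235, -0.0002], [-0.0183, -0.0216, -0.0002], [-0.0205, -0.0195, -0.0002], [-0.0225, -0.0172, -0.0002], [-0.0242, -0.0146, -0.0002], [-0.0257, -0.0119, -0.0002], [-0.0268, -0.0091, -0.0002], [-0.0276, -0.0062, -0.0002]] , "twist": [[0, 0, 0.619], [0, 0, 0.619], [0, 0, 0.619], [0, 0, 0.619], [0, 0, 0.619], [0, 0, 0.619], [0, 0, 0.619], [0, 0, 0.619]] , "gripper": [0, 0, 0, 0, 0, 0, 0, 0] }
{"linear": [[-0.0281, -0.0032, -0.0002], [-0.0283, -0.0001, -0.0002], [-0.0282, 0.003, -0.0002]] , "twist": [[0, 0, 0.619], [0, 0, 0.619], [0, 0, 0.619]] , "gripper": [0, 0, 0] }
```

Call:
send_rows --linear '[[0,0,-0.036],[0,0,-0.036],[0,0,-0.036],[0,0,-0.036],[0,0,-0.036],[-0.0076,-0.0273,0],[-0.0105,-0.0263,0],[-0.0132,-0.025,0]]' --twist '[[0,0,0],[0,0,0],[0,0,0],[0,0,0],[0,0,0],[0,0,0.619],[0,0,0.619],[0,0,0.619]]' --gripper '[0,0,0,0,0,0,0,0]'

```text
time: 31.02
ee_pos: [0.588, 0.1937, 0.206]
tcp_rot: [-179.9, -0.0, 153.2]
wrist_force: [0.1, 0.3, -1.7]
opening: 0.0494
grasp_force: 62.7
```

Call:
send_rows --linear '[[-0.016,-0.0235,0],[-0.0183,-0.0216,0],[-0.0205,-0.0195,0],[-0.0225,-0.0172,0],[-0.0242,-0.0146,0],[-0.0257,-0.012,0],[-0.0268,-0.009,0],[-0.0276,-0.0062,0]]' --twist '[[0,0,0.619],[0,0,0.619],[0,0,0.619],[0,0,0.619],[0,0,0.619],[0,0,0.619],[0,0,0.619],[0,0,0.619]]' --gripper '[0,0,0,0,0,0,0,0]'

```text
time: 32.02
ee_pos: [0.6177, -0.0309, 0.2061]
tcp_rot: [-179.9, -0.0, 103.7]
wrist_force: [1.4, 0.7, -1.7]
opening: 0.0494
grasp_force: 62.7
```

Call:
send_rows --linear '[[-0.028,-0.0032,0],[-0.0283,0,0],[-0.028,0.003,0],[0,0,0.015],[0,0,0],[0,0,0],[0,0,0]]' --twist '[[0,0,0.619],[0,0,0.619],[0,0,0.619],[0,0,0],[0,0,0],[0,0,0],[0,0,0]]' --gripper '[0,0,0,0,0,0,0]'

```text
time: 32.9
ee_pos: [0.6291, -0.1132, 0.1923]
tcp_rot: [180.0, 0.0, 85.4]
wrist_force: [-0.3, 0.6, -1.5]
opening: 0.0491
grasp_force: 62.6
```

```bash
python3 - <<'E'
from h import *
im,o=snap('wrist'); save('w7',im)
th=np.radians(-4.7);Rm=np.array([[np.cos(th),-np.sin(th)],[np.sin(th),np.cos(th)]])
print(o['ee_pos'],o['tcp_rot'],o['opening'],'wall',(o['ee_pos'][:2]-[.6358,-.0346])@Rm*1e3)
E
```

```text
[ 0.62914832 -0.1131835   0.19225299] [1.79966745e+02 2.27516334e-04 8.54122191e+01] 0.049078018337823694 wall [ -0.19029468 -78.86428155]
```

View pics/w7.png

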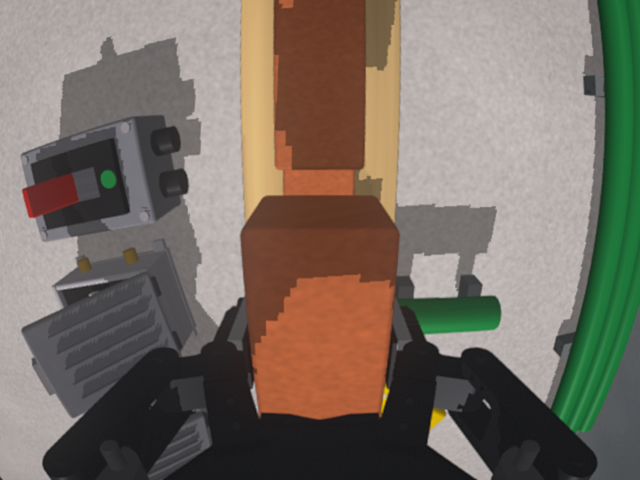

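Call:
send_rows --linear '[[0,0,0.03],[0,0,0.03],[0,0,0.018],[0,0,0.008],[0,0,0.004],[0,0,0.003],[0,0,0.001],[0,0,0]]' --twist '[[0,0,0],[0,0,0],[0,0,0],[0,0,0],[0,0,0],[0,0,0],[0,0,0],[0,0,0]]' --gripper '[0,0,0,0,0,0,0,0]'

```text
time: 33.95
ee_pos: [0.6292, -0.1139, 0.0981]
tcp_rot: [180.0, -0.0, 85.3]
wrist_force: [-0.8, -0.6, -1.9]
opening: 0.0491
grasp_force: 62.7
```

Call:
send_rows --linear '[[0,0,0.001],[0,0,0.001],[0,0,0]]' --twist '[[0,0,0],[0,0,0],[0,0,0]]' --gripper '[0,0,0]'

```text
time: 34.33
ee_pos: [0.629, -0.1139, 0.0957]
tcp_rot: [-180.0, -0.0, 85.3]
wrist_force: [0.1, -0.5, -1.7]
opening: 0.0493
grasp_force: 62.7
```

Call:
send_rows --linear '[[0,0,0.001],[0,0,0],[0,0,0],[0,0,0],[0,0,0],[0,0,-0.02],[0,0,-0.035],[0,0,-0.035]]' --twist '[[0,0,0],[0,0,0],[0,0,0],[0,0,0],[0,0,0],[0,0,0],[0,0,0],[0,0,0]]' --gripper '[0,0,80,80,80,80,80,80]'

```text
time: 35.33
ee_pos: [0.6289, -0.1139, 0.1856]
tcp_rot: [-180.0, -0.0, 85.3]
wrist_force: [0.6, 0.2, 1.5]
opening: 0.0686
grasp_force: 0.0
```

```bash
python3 -c "
from h import *
plan([(.43,-.27,.34,90,10,0)])"
```

```text
{"linear": [[-0.0172, -0.0186, -0.0154], [-0.017, -0.0187, -0.0154], [-0.0169, -0.0188, -0.0154], [-0.0167, -0.019, -0.0154], [-0.0166, -0.0191, -0.0154], [-0.0164, -0.0192, -0.0154], [-0.0163, -0.0194, -0.0154], [-0.0161, -0.0195, -0.0154]] , "twist": [[0, 0, -0.047], [0, 0, -0.047], [0, 0, -0.047], [0, 0, -0.047], [0, 0, -0.047], [0, 0, -0.047], [0, 0, -0.047], [0, 0, -0.047]] , "gripper": [0, 0, 0, 0, 0, 0, 0, 0] }
{"linear": [[-0.0159, -0.0196, -0.0154], [-0.0158, -0.0198, -0.0154]] , "twist": [[0, 0, -0.047], [0, 0, -0.047]] , "gripper": [0, 0] }
```

Call:
send_rows --linear '[[-0.017,-0.0186,-0.015],[-0.017,-0.0187,-0.015],[-0.017,-0.0188,-0.015],[-0.0167,-0.019,-0.015],[-0.0166,-0.019,-0.015],[-0.0164,-0.019,-0.015],[-0.0163,-0.0194,-0.015],[-0.016,-0.0195,-0.015]]' --twist '[[0,0,-0.047],[0,0,-0.047],[0,0,-0.047],[0,0,-0.047],[0,0,-0.047],[0,0,-0.047],[0,0,-0.047],[0,0,-0.047]]' --gripper '[0,0,0,0,0,0,0,0]'

```text
time: 36.33
ee_pos: [0.4695, -0.2392, 0.3053]
tcp_rot: [180.0, 0.0, 89.1]
wrist_force: [-0.5, -0.3, 0.4]
opening: 0.0002
grasp_force: 0.0
```

Call:
send_rows --linear '[[-0.016,-0.0196,-0.015],[-0.016,-0.0198,-0.015],[0,0,0],[0,0,0]]' --twist '[[0,0,-0.047],[0,0,-0.047],[0,0,0],[0,0,0]]' --gripper '[0,0,0,0]'

```text
time: 36.83
ee_pos: [0.4308, -0.2701, 0.3343]
tcp_rot: [-180.0, -0.0, 90.0]
wrist_force: [-0.4, -0.2, -0.0]
opening: 0.0
grasp_force: 0.0
```

```bash
python3 - <<'E'
from h import *
im,o=snap('wrist'); save('w8',im); print(o['ee_pos'],o['tcp_rot'])
import pickle; pickle.dump((im,o),open('w8.pkl','wb'))
for n,m,y in(('h1',(.4275,-.193),4.8),('h2',(.429,-.338),-4.9)):
    c,s=np.cos(np.radians(y)),np.sin(np.radians(y))
    f=lambda a,b,z:(m[0]+c*a-s*b,m[1]+s*a+c*b,z)
    print(n,proj('wrist',[f(-.06,.045,.055),f(-.06,-.045,.055),f(.06,.045,.055),f(.06,-.045,.055)],o).round(0).tolist())
s,_=snap('top'); a=s[110:330,280:550]
b=cv2.resize(im[:,100:500],(400,480)); a=cv2.resize(a,(390,318)); a=np.vstack([a,np.zeros((162,390,3),np.uint8)])
save('mix',np.hstack([b,a]))
E
```

```text
[ 0.43076671 -0.2701226   0.33431157] [-1.79997335e+02 -1.70292188e-02  9.00143613e+01]
h1 [[258.0, 86.0], [266.0, 166.0], [369.0, 76.0], [375.0, 157.0]]
h2 [[269.0, 206.0], [266.0, 278.0], [374.0, 214.0], [364.0, 285.0]]
```

View pics/mix.png

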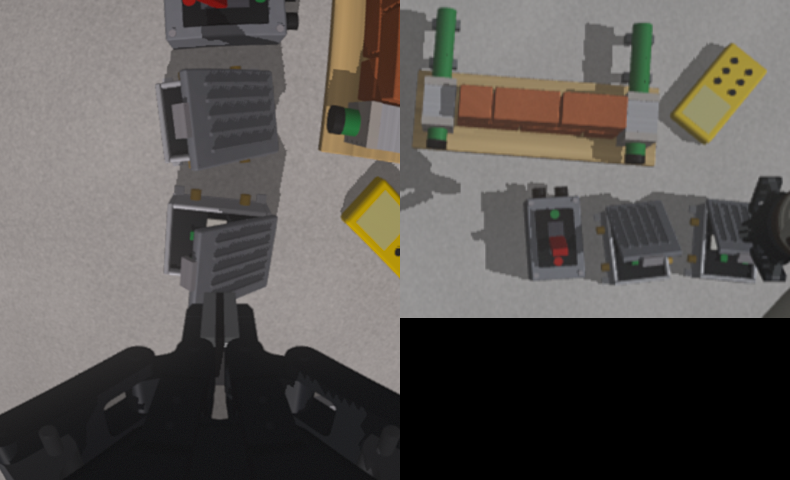

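Call:
send_rows --linear '[[0.02,-0.003,0.02],[0.02,0,0.02],[0.02,0,0.03],[0.017,0,0.03],[0,0,0.03],[0,0,0.02],[0,0,0.02],[0,0,0.02]]' --twist '[[0,0,0],[0,0,0],[0,0,0],[0,0,0],[0,0,0],[0,0,0],[0,0,0],[0,0,0]]' --gripper '[0,0,0,0,0,0,0,0]'

```text
time: 37.92
ee_pos: [0.4276, -0.1926, 0.1435]
tcp_rot: [-180.0, -0.0, 90.1]
wrist_force: [0.7, 0.5, 2.0]
opening: 0.0003
grasp_force: 0.8
```

Call:
send_rows --linear '[[0,0,0.015],[0,0,0.015],[0,0,0.015],[0,0,0.01],[0,0,0.005],[0,0,0]]' --twist '[[0,0,0],[0,0,0],[0,0,0],[0,0,0],[0,0,0],[0,0,0]]' --gripper '[0,0,0,0,0,0]'

```text
time: 38.67
ee_pos: [0.4272, -0.1931, 0.0844]
tcp_rot: [-180.0, -0.0, 90.0]
wrist_force: [0.3, -0.4, 0.1]
opening: -0.0002
grasp_force: 0.0
```

Call:
send_rows --linear '[[0,0,0.003],[0,0,0.003],[0,0,0.002],[0,0,0],[0,0,0]]' --twist '[[0,0,0],[0,0,0],[0,0,0],[0,0,0],[0,0,0]]' --gripper '[0,0,0,0,0]'

```text
time: 39.3
ee_pos: [0.4276, -0.1934, 0.0788]
tcp_rot: [179.9, 0.0, 90.0]
wrist_force: [-5.7, 4.3, 17.3]
opening: -0.0001
grasp_force: 8.8
```

Call:
send_rows --linear '[[0,0,-0.04],[0,0,-0.05],[0,0,-0.05],[-0.035,0,0],[-0.035,0,0],[-0.035,0,0],[-0.034,0,0],[0,0,0.03]]' --twist '[[0,0,0],[0,0,0],[0,0,0],[0,0,0],[0,0,0],[0,0,0],[0,0,0],[0,0,0]]' --gripper '[0,0,0,0,0,0,0,0]'

```text
time: 40.3
ee_pos: [0.428, -0.3349, 0.1878]
tcp_rot: [179.8, 0.1, 89.9]
wrist_force: [-0.3, 0.3, -0.4]
opening: -0.0002
grasp_force: 0.0
```

Call:
send_rows --linear '[[0,0,0.03],[0,0,0.02],[0,0,0.015],[0,0,0.015],[0,0,0.015],[0,0,0.01],[0,0,0.003],[0,0,0]]' --twist '[[0,0,0],[0,0,0],[0,0,0],[0,0,0],[0,0,0],[0,0,0],[0,0,0],[0,0,0]]' --gripper '[0,0,0,0,0,0,0,0]'

```text
time: 41.3
ee_pos: [0.4275, -0.3323, 0.0791]
tcp_rot: [180.0, 0.0, 90.0]
wrist_force: [-0.8, 0.1, 0.1]
opening: -0.0
grasp_force: 0.0
```

Call:
send_rows --linear '[[0,0,0.002],[0,0,0],[0,0,0]]' --twist '[[0,0,0],[0,0,0],[0,0,0]]' --gripper '[0,0,0]'

```text
time: 41.68
ee_pos: [0.4276, -0.3323, 0.0789]
tcp_rot: [179.9, 0.1, 90.0]
wrist_force: [-5.4, 5.0, 15.8]
opening: -0.0001
grasp_force: 8.1
```

Call:
send_rows --linear '[[0,0,-0.05],[0,0,-0.05],[0.03,-0.006,-0.04],[0.04,-0.01,0],[0.05,-0.013,0],[0.05,-0.013,0],[0.05,-0.013,0],[0.05,-0.013,0]]' --twist '[[0,0,0],[0,0,0],[0,0,0],[0,0,0],[0,0,0],[0,0,0],[0,0,0],[0,0,0]]' --gripper '[0,0,0,0,0,0,0,0]'

```text
time: 42.68
ee_pos: [0.3588, -0.061, 0.2169]
tcp_rot: [179.9, -0.0, 90.0]
wrist_force: [0.8, -0.1, -0.1]
opening: 0.0002
grasp_force: 0.0
```

Call:
send_rows --linear '[[0,0,0],[0,0,0],[0,0,0]]' --twist '[[0,0,0],[0,0,0],[0,0,0]]' --gripper '[0,0,0]'

```text
time: 43.05
ee_pos: [0.3596, -0.0631, 0.2167]
tcp_rot: [-180.0, 0.0, 90.0]
wrist_force: [-0.2, 0.4, -0.8]
opening: 0.0002
grasp_force: 0.0
```

```bash
python3 - <<'E'
from h import *
t,_=snap('top'); s,_=snap('side'); w,o=snap('wrist'); print(o['ee_pos'])
save('t9',t);save('w9',w);save('s9',s)
a=cv2.resize(t[130:310,290:550],(520,360)); b=cv2.resize(s[100:300,180:420],(280,233))
c=cv2.resize(w[60:460,:],(370,231)); 
m=np.zeros((600,800,3),np.uint8); m[:360,:520]=a; m[:233,520:800]=b; m[365:596,:370]=c
d=cv2.resize(s[140:290,220:340],None,fx=2.2,fy=1.55); m[365:365+d.shape[0],400:400+d.shape[1]]=d[:235]
save('mix2',m)
E
```

```text
[ 0.35947838 -0.06310429  0.21660128]
```

View pics/mix2.png

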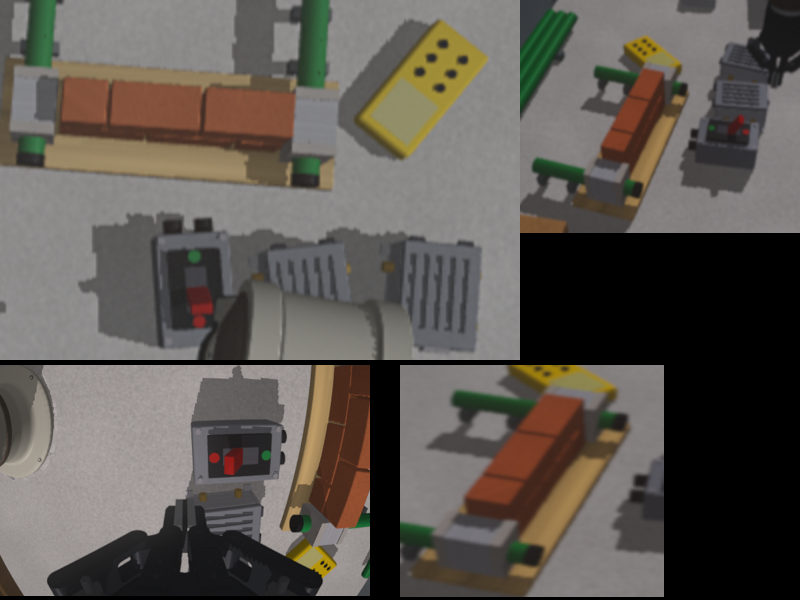

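Both courses are complete and both covers are flat. The isolator handle is still leaning to the red (OFF) side. Next I'll flip it.

Call:
send_rows --linear '[[0,0,0.04],[0,0,0.04],[0,0,0.03],[0,0,0.007],[0,0,0],[0,0.015,0],[0,0.015,0],[0,0.015,0]]' --twist '[[0,0,0],[0,0,0],[0,0,0],[0,0,0],[0,0,0],[0,0,0],[0,0,0],[0,0,0]]' --gripper '[0,0,0,0,0,0,0,0]'

```text
time: 44.2
ee_pos: [0.4046, -0.0625, 0.1015]
tcp_rot: [-180.0, 0.0, 90.0]
wrist_force: [-5.8, -0.8, 3.4]
opening: 0.0003
grasp_force: 2.9
```

Call:
send_rows --linear '[[0,0.012,0],[0,0.012,0],[0,0.006,0],[0,0,0],[0,0,0]]' --twist '[[0,0,0],[0,0,0],[0,0,0],[0,0,0],[0,0,0]]' --gripper '[0,0,0,0,0]'

```text
time: 44.82
ee_pos: [0.4341, -0.0623, 0.1]
tcp_rot: [-180.0, 0.0, 90.0]
wrist_force: [-4.5, -0.6, 4.6]
opening: 0.0
grasp_force: 2.8
```

Call:
send_rows --linear '[[0,-0.03,0],[0,-0.04,0],[0,0,-0.05],[0,0,-0.05],[0,0,-0.04],[0,0,0],[0,0,0]]' --twist '[[0,0,0],[0,0,0],[0,0,0],[0,0,0],[0,0,0],[0,0,0],[0,0,0]]' --gripper '[0,0,0,0,0,0,0]'

```text
time: 45.7
ee_pos: [0.3644, -0.0623, 0.2392]
tcp_rot: [-180.0, -0.0, 90.0]
wrist_force: [-0.3, -0.9, -0.6]
opening: 0.0003
grasp_force: 0.0
```

```bash
python3 - <<'E'
from h import *
t,_=snap('top'); s,_=snap('side')
m=np.hstack([cv2.resize(t[150:310,290:530],(480,320)),cv2.resize(s[120:260,230:410],(320,320))]); save('mix3',m)
E
```

```text
(no output)
```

View pics/mix3.png

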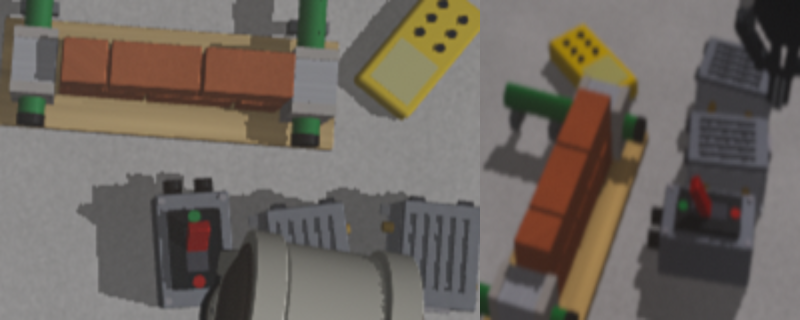

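```bash
python3 -c "
from workcell import ticket
print(ticket.job_done())"
```

```text
the job is handed in; nothing more can be done
None
```

Job handed in at about 46 s: the pictures show both courses laid in running bond, both covers shut and then the isolator handle on the green ON side, with the meter, wrench and carton not touched; no verdict was returned.

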